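Crank the tilted welding turntable through its heavy point

TASK

Pull the orange lock pin up out of the welding turntable and stand it in the green tin. Then crank the red-knobbed turntable two full turns counterclockwise, seen from above, slowly and evenly, following its circle by feel so that the spring-mounted knob is hardly forced inwards or outwards: the off-centre flange must not swing back at the heavy point nor run away after it. Let go with the turntable at rest where it started, and leave the other things on the bench alone.

Things in the scene. Friction and masses are not known exactly. Their poses are not given: they have to be found in the camera images.
- stand: blue steel foot 200x200 mm, 14 thick, screwed to the bench. Origin: underside centre; x points to the uphill side of the table, z up. The turntable head is clamped on it by hand: its axis stands only within about 10 mm in x and 15 mm in y (and 0.1 rad in yaw) of the foot's centre. The axis leans 0.35 rad from vertical towards the foot's -x and crosses the plate's underside 110 mm above the bench.
- knob_mid (a point): middle of the red crank knob, 28 mm thick, 60 long (25 up and 35 down from here), parallel to the turning axis, 70 mm from that axis, 49 mm above the plate's upper face. Its z is the axis direction, up. The knob spins freely on its stem. Plate: 250 mm across, 12 thick; flange opposite the knob, 104 across, 44 tall.
- plate (a joint): angle of the turntable (rad), 0 locked, positive counterclockwise from above, unlimited turns. At 0 (and 2 pi, 4 pi) the knob is at the uphill (+x of foot) side and the heavy flange (plate 3.4 to 4.6 kg in all) lowest, where friction holds it. Turning needs up to about 16 N at the knob near 1.6 rad of each turn; from about 3.5 to 5.9 rad the weight drives it on.
- knob_slide (a joint): how far (m) the knob is pushed outwards (+) or inwards (-) from its own 70 mm circle. It sits on a short radial spring slide in the plate, 1.5 N per mm, 0 when not pushed; being forced 4 mm off either way (6 N) overloads it.
- pin: lock pin standing upright in a yellow socket on the foot's +y side, between two yellow teeth of the plate's rim: steel shank 9 mm thick, 88 long, then an orange head 22 mm thick, 45 long (88 to 133 mm above the origin). Origin: centre of its lower end, 43 mm above the bench at first; it must rise 95 mm to clear the socket and teeth. 80 g. Origin and z tell its pose anywhere.
- pin_head (a point): a point on the pin's axis in the orange head, 112 mm above the pin's lower end: where to grip.
- tin_in (a point): centre of the inner floor (5 mm above the bench) of the green tin (fixed, upright, open): mouth about 68 mm inside, 76 across, 80 mm tall from the bench; the pin leans in it with its head above the rim.
- hammer: hammer lying flat, 260 mm long, 26 thick, bystander; origin under its middle, x along the handle towards the head.
- brush: hand brush lying flat, 200x42x20 mm, bystander; origin under its middle, x along it.
- coupon: flat steel plate 100x50x8 mm, bystander; origin underside centre.
- magnet: red magnetic square 90x70x24 mm, bystander; origin underside centre.
There are look-alikes about, which are no part of the job. Several things look just like the part that bears tin_in: the one meant starts farthest to the robot's right.

How it is judged:
By the outcome, as a careful person would: the job done as asked, in the order asked, and still so for the second after the job is handed in, with the robot touching nothing.
It also fails if it takes over 72 s, if anything falls off the work surface, if the arm or the gripper's body presses on something with over 40 N, if the wrist force passes 120 N, or if a joint passes its speed limit or range.

ROBOT

A 6-joint arm with a two-finger parallel gripper is mounted at the origin on the work surface. World frame = base frame: x ahead of the robot, y to its left, z up, the work surface at z = 0. Lengths are in m, angles in rad, forces in N, time in s.
With the tool pointing down it reaches from about 0.4 to 0.925 m from the base axis. Payload 3.4 kg.
Tool frame: the origin (TCP) lies midway between the tips of the shut fingers; the grasp point (between the pads) lies 19 mm behind it; z points along the fingers, x is the direction in which the jaws open and shut, and the axes are right-handed (so a half turn about z gives the same grasp; the last joint's range is limited). The gripper opens to 85 mm and grips with 20 to 120 N. Pads are 22 mm wide; open, the fingers measure 114 mm over their backs; the gripper's body (76 mm by 85 mm) begins 54 mm behind the grasp point. The pads swing forward as they close: fully open they stand 13 mm farther back than shut.
Start: joints at [1.234, 0.307, 1.506, -0, 1.328, -0.073], TCP at [0.15, 0.555, 0.231] pointing down, gripper open.
Joint ranges: [-3.12, 3.12], [-1.05, 2.28], [0.14, 2.33], [-1.42, 4.57], [0.1, 2.73], [-2.68, 2.68]. Speed limits (rad/s): [2.57, 2.57, 3.14, 3.14, 3.14, 3.14].

INTERFACE

Orientations are given as a unit quaternion [x, y, z, w].
In Python, from plant import r, grab_frame, trace, tip_of gives the robot as it stands. The module is installed in compiled form; this text tells all that it offers.
- The arm moves only by the shell command python3 -m jog 'ROWS'. ROWS is text: rows parted by semicolons, each of 7 numbers parted by spaces: the turn, a rotation vector about the tool's x, y, z each as a share of 2 rad, from -1 to 1, then the shift along the tool's x, y, z each as a share of 25 cm, from -1 to 1, then the opening, from -1 (shut) to 1 (fully open). In form: wx wy wz x y z hand; .... A call has exactly 5 rows; each row is the pose to reach, as a shift and turn from the pose commanded when the call began, along the tool's axes at that moment; what a row does not reach only later rows make up. A row lasts 1/12 s, in which the tool goes at most 41.7 mm and 7.16 degrees, less where a joint would pass 70% of its speed; a pose out of reach is approached as far as the arm can. A call with a number of a shift or a turn outside -1 to 1 is refused whole. A call with a gripper value outside its range is refused whole. The fingers move at their own pace and stop on an object; the grip force is fixed at half the most. Time passes only in rows, so rows that repeat a pose let the fingers close, or fill a call up. It gives the time, the measured TCP pose, the force and the opening at its end, in the units of the state.
- r.state(): the state, without advancing time (a new reading comes with each control period).
- grab_frame(name): name is "side" or "top" or "wrist"; returns a dict with "frame" (480x640x3 uint8, red, green, blue), "z_map" (480x640 float32, m along the optical axis (not along the pixel's ray), 0 where there is no reading), "camera_matrix" (3x3 intrinsics, pixels), "origin" and "orientation" of the camera in the world. Camera axes: x right, y down, z forward; pixel columns grow to the right and rows downward; lengths in m; the calibration is good to about 2 mm. The wrist camera is an equidistant fisheye: a pixel r from the principal point sees the ray r / f radians off the axis. A picture is of the moment at which its call begins.
- r.job_done(): hands the job in, once; it reports no verdict.
Trained networks look in a picture, given as the dict that the camera call returned (one of the last four; its "shot" number tells which), for a name from the list of things; names that differ only in an ending like _2 or _b are one class to them, and where a whole thing is asked for, a point or a joint stands for the part that bears it (a point fixed in the world has none). Each returns a list of dicts, best first, with "score" (0 to 1); they miss things now and then, are a little off and sometimes report something else, mostly with a low value. They report only what shows in the picture. A call takes as long as a camera call. They do not tell look-alikes from the thing itself.
- trace(target, picture): "region" (480x640 bool, what is visible of it) and "location" ([column, row] in pixels, amid what is visible of it).
- tip_of(target, picture): "location" ([column, row] in pixels: a listed point, or the origin of a listed thing).
The state is a dict: "time": time; "qpos": joint angles; "qvel": joint speeds; "joint_efforts": joint torques, N m; "ee_pos": TCP position; "eef_rot": TCP orientation; "contact_force": force on the tool from outside, world axes, zero at the start; "moment": the same for the moment, N m; "grip_width": opening from 0.0 (shut) to 1.0 (fully open).
Only numpy, scipy, OpenCV 4.12 (cv2) and the standard library are available. Lean on these libraries where they do the work, as an engineer would, in place of code of your own. Each camera call takes 0.05 s, during which the arm holds its last target. There are 200 camera calls.

## Working session

There is one attempt and no reset: what is moved stays moved. The work goes in short steps, Python scripts to look and compute and a shell command to move; the robot and the scene stay as the last step left them, time stands still between calls to the robot, and variables do not carry over. Pictures are saved under pics/ and viewed, about 8 in all and at most 12, crops included, and the job is handed in when it is done.

```bash
mkdir -p pics; cat > h.py <<'E'
import numpy as np, cv2
from scipy.spatial.transform import Rotation as R
from plant import r, grab_frame, trace, tip_of
def ray(p,px,wrist=False):
    K=np.array(p["camera_matrix"]); x=(px[0]-K[0,2])/K[0,0]; y=(px[1]-K[1,2])/K[1,1]
    if wrist:
        t=np.hypot(x,y); s=np.sinc(t/np.pi) and np.sin(t)/t if t>1e-9 else 1; d=np.array([x*s,y*s,np.cos(t)])
    else: d=np.array([x,y,1.])
    return d
def rot(p):
    o=np.array(p["orientation"]); return R.from_quat(o) if o.shape==(4,) else R.from_matrix(o)
def cloud(p):  # world points of non-wrist picture
    K=np.array(p["camera_matrix"]); v,u=np.mgrid[:480,:640]; z=p["z_map"]
    c=np.stack([(u-K[0,2])/K[0,0]*z,(v-K[1,2])/K[1,1]*z,z],-1)
    return (rot(p).apply(c.reshape(-1,3))+p["origin"]).reshape(480,640,3)
def onplane(p,px,h,wrist=False):
    d=rot(p).apply(ray(p,px,wrist)); o=np.array(p["origin"]); return o+d*(h-o[2])/d[2]
def save(p,n): cv2.imwrite("pics/"+n,cv2.cvtColor(p["frame"],cv2.COLOR_RGB2BGR))
np.set_printoptions(precision=4,suppress=True)
E
python3 - <<'E'
from h import *
s=r.state(); print(s)
for c in ["top","side"]:
    p=grab_frame(c); save(p,c+"1.png"); C=cloud(p); print(c,p["origin"],p["orientation"],np.array(p["camera_matrix"]).tolist())
    for n in ["stand","knob_mid","pin","pin_head","tin_in","hammer","brush","coupon","magnet"]:
        t=tip_of(n,p); 
        for d in t[:4]:
            u,v=np.round(d["location"]).astype(int); print(n,"tip",round(d["score"],2),d["location"],C[min(v,479),min(u,639)])
        if n in("tin_in","pin","stand","knob_mid"):
          for d in trace(n,p)[:4]:
            m=d["region"]&(p["z_map"]>0); print(n,"tr",round(d["score"],2),d["location"],m.sum(),np.median(C[m],0) if m.any() else "",np.percentile(C[m],[2,98],axis=0).ravel() if m.any() else "")
E
```

```text
{'time': 0.0, 'qpos': array([ 1.2335,  0.3076,  1.5077,  0.    ,  1.3284, -0.0735]), 'qvel': array([-0.0009, -0.0002, -0.0002,  0.0012,  0.0005, -0.0006]), 'joint_efforts': array([  0.0003, -45.7555, -25.192 ,   0.    ,   0.0135,   0.    ]), 'ee_pos': array([0.1497, 0.5544, 0.2304]), 'eef_rot': array([ 0.794 ,  0.608 , -0.0009,  0.0006]), 'contact_force': array([ 0.2886, -1.2878, -0.5882]), 'moment': array([0.066 , 0.0056, 0.001 ]), 'grip_width': 1.0020742294572669}
top [0.4455 0.0853 1.1423] [-0.7035  0.71   -0.021   0.025 ] [[446.4677865226929, 0.0, 322.4745778476353], [0.0, 446.4677865226929, 239.03124878189064], [0.0, 0.0, 1.0]]
stand tr 0.62 [355.3, 213.6] 454 [0.5821 0.0034 0.0124] [ 0.4371 -0.0713 -0.0028  0.6262  0.0283  0.0988]
stand tr 0.43 [408.9, 216.1] 9185 [ 0.5584 -0.1062  0.1281] [ 0.4488 -0.2239  0.083   0.6655  0.0074  0.1845]
knob_mid tip 0.67 [409.6, 192.3] [ 0.6031 -0.094   0.2142]
knob_mid tr 0.46 [408.3, 192.4] 217 [ 0.6013 -0.0926  0.2096] [ 0.5868 -0.1094  0.1613  0.6245 -0.082   0.2172]
pin tip 0.53 [350.1, 244.0] [0.5027 0.0251 0.0724]
pin tr 0.59 [226.2, 2
[... 1939 characters left out ...]
0.4483 0.297  0.0254]
tin_in tr 0.96 [267.1, 176.3] 510 [0.4279 0.5284 0.0631] [0.4015 0.5127 0.0076 0.4672 0.5873 0.082 ]
tin_in tr 0.9 [286.4, 191.3] 533 [0.4817 0.4259 0.0659] [0.4401 0.3994 0.0062 0.5091 0.479  0.0817]
tin_in tr 0.9 [244.0, 191.4] 793 [0.3574 0.4323 0.0552] [0.3235 0.4186 0.0007 0.3894 0.6303 0.0817]
tin_in tr 0.81 [279.8, 211.0] 840 [0.4486 0.3016 0.0566] [0.4164 0.2887 0.0041 0.4809 0.3623 0.0813]
hammer tip 0.81 [285.8, 464.2] [ 0.4359 -0.3609  0.0175]
brush tip 0.75 [335.4, 228.0] [0.5993 0.285  0.0186]
coupon tip 0.77 [254.7, 260.1] [0.3842 0.1694 0.0089]
coupon tip 0.5 [336.0, 233.5] [ 0.6029  0.286  -0.0016]
magnet tip 0.95 [372.0, 463.5] [ 0.5625 -0.3745  0.0212]
```

View pics/top1.png

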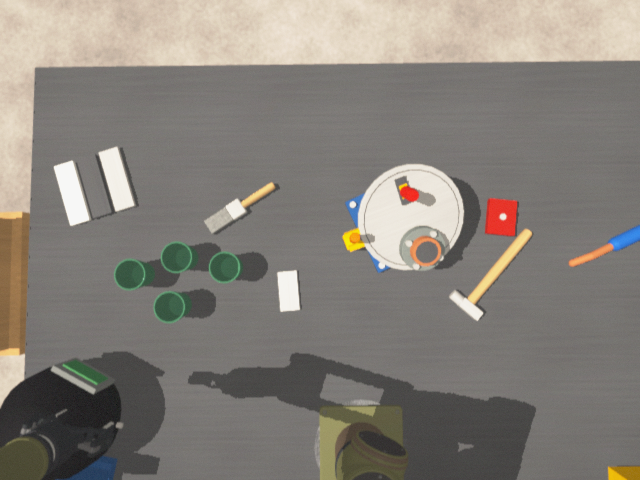

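View pics/side1.png

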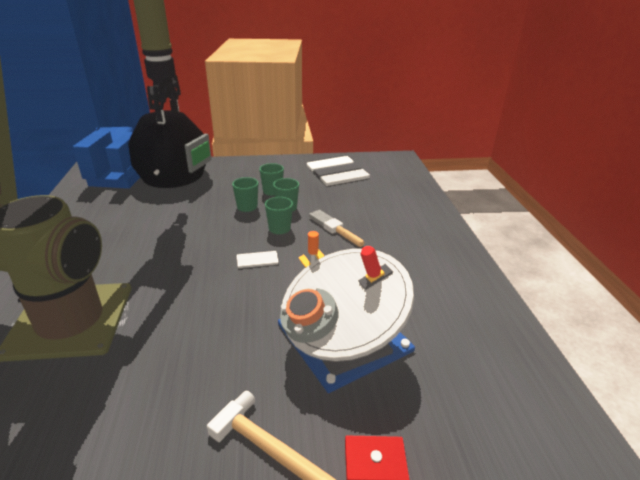

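```bash
cat > fit.py <<'E'
from h import *
from scipy.optimize import least_squares
def planefit():
    P=[];B=[]
    for c in ["top","side"]:
        p=grab_frame(c); C=cloud(p); hsv=cv2.cvtColor(p["frame"],cv2.COLOR_RGB2HSV)
        q0=np.array([0.558,-0.106,0.12])
        m=(p["z_map"]>0)&(np.linalg.norm(C-q0,axis=-1)<0.18)&(hsv[...,1]<60)&(hsv[...,2]>110)&(C[...,2]>0.04)
        yield c,p,C,m
if __name__=="__main__":
    data=list(planefit()); 
    for c,p,C,m in data:
        X=C[m]; best=0; rng=np.random.default_rng(0)
        for _ in range(500):
            a=X[rng.choice(len(X),3,False)]; n=np.cross(a[1]-a[0],a[2]-a[0]); l=np.linalg.norm(n)
            if l<1e-5: continue
            n/=l; k=abs((X-a[0])@n)<.0025
            if k.sum()>best: best=k.sum(); bk=k
        Y=X[bk]; 
        ctr=Y.mean(0); n=np.linalg.svd(Y-ctr,full_matrices=False)[2][2]; n*=np.sign(n[2])
        # all pts near plane in whole picture, silhouette hull -> circle of known radius
        e1=np.cross([0,1,0],n); e1/=np.linalg.norm(e1); e2=np.cross(n,e1)
        uv=np.c_[(Y-ctr)@e1,(Y-ctr)@e2].astype(np.float32)
        h=cv2.convexHull(uv)[:,0]
        s=least_squares(lambda t:np.hypot(h[:,0]-t[0],h[:,1]-t[1])-t[2],[0,0,.125],loss="soft_l1",f_scale=.001)
        cc=ctr+e1*s.x[0]+e2*s.x[1]
        print(c,"inl",bk.sum(),"n",n,"tilt",np.arccos(n[2]),"az of lean",np.arctan2(n[1],n[0]),"centre",cc,"R",s.x[2])
        hsv=cv2.cvtColor(p["frame"],cv2.COLOR_RGB2HSV)
        for nm,lo,hi,g in [("knob",0,5,[.6,-.095,.19]),("orange pin",6,18,[.51,.02,.155])]:
            k=(hsv[...,0]>=lo)&(hsv[...,0]<=hi)&(hsv[...,1]>140)&(np.linalg.norm(C-np.array(g),axis=-1)<.06)
            Z=C[k]; 
            if len(Z): print(nm,len(Z),"mean",Z.mean(0),"rng",np.percentile(Z,[3,97],axis=0).ravel())
            if nm=="knob":
                d=Z-cc; print(" along n",np.percentile(d@n,[1,99]), "perp",(d-np.outer(d@n,n)).mean(0), "r",np.linalg.norm((d-np.outer(d@n,n)).mean(0)))
                top=Z[(d@n)>.07]; 
                if len(top): q=top-cc; q=q-np.outer(q@n,n); q=q.mean(0); print(" top face",len(top),q,np.linalg.norm(q),"az",np.arctan2(q[1],q[0]))
E
python3 fit.py
```

```text
top inl 5547 n [-0.32   -0.1166  0.9402] tilt 0.3475514739809856 az of lean -2.792280098131223 centre [ 0.5571 -0.1137  0.1209] R 0.1236134788926017
knob 202 mean [ 0.6016 -0.0944  0.2034] rng [ 0.5869 -0.1094  0.1696  0.6192 -0.0821  0.2168]
 along n [0.0227 0.0767] perp [0.0641 0.0264 0.0251] r 0.07372537066257497
 top face 93 [0.0616 0.023  0.0238] 0.06990206623342674 az 0.3573933797741665
orange pin 39 mean [0.5092 0.0198 0.1714] rng [0.5017 0.011  0.1574 0.5187 0.0306 0.1769]
side inl 7668 n [-0.3211 -0.1199  0.9394] tilt 0.3498525296982412 az of lean -2.7841495696027194 centre [ 0.5569 -0.1158  0.1223] R 0.12430426934219739
knob 395 mean [ 0.6013 -0.1074  0.1956] rng [ 0.5871 -0.1134  0.1641  0.6173 -0.0945  0.2176]
 along n [0.0182 0.075 ] perp [0.0616 0.0148 0.0229] r 0.06735822529628648
 top face 116 [0.0616 0.0211 0.0237] 0.06930981340138738 az 0.32955517333291
orange pin 232 mean [0.5107 0.0136 0.1577] rng [0.5016 0.0082 0.1251 0.5203 0.0267 0.1771]
```

```bash
cat >> h.py <<'E'
n=np.array([-.3205,-.118,.94]); n/=np.linalg.norm(n); u=np.array([np.cos(.353),np.sin(.353),0]); u-=n*(u@n); u/=np.linalg.norm(u); v=np.cross(n,u)
CT=np.array([.557,-.1148,.1216])
def down(az): x=np.array([np.cos(az),np.sin(az),0]); z=np.array([0,0,-1.]); return R.from_matrix(np.c_[x,np.cross(z,x),z])
CR=R.from_matrix(np.c_[u,-v,-n])
def rows(p0,R0,wps):
    "chain of (pos,rot): prints turn(share) and shift(share) of each waypoint from the previous one"
    for p,q in wps:
        w=(R0.inv()*q).as_rotvec()/2; d=R0.inv().apply(np.array(p)-p0)/.25
        print(np.round(w,4),np.round(d,4)); p0,R0=np.array(p),q
def now():
    s=r.state(); return s["ee_pos"],R.from_quat(s["eef_rot"])
E
python3 -c "
from h import *
P=down(1.924); a,b=now()
rows(a,b,[((.37,.40,.29),b),((.47,.2,.29),P),((.511,.02,.26),P),((.511,.02,.143),P)])"
```

```text
[0. 0. 0.] [-0.3695  1.0115 -0.2348]
[ 0.     -0.     -0.3085] [-0.668   0.5948  0.    ]
[0. 0. 0.] [-0.7323 -0.0952  0.12  ]
[0. 0. 0.] [0.    0.    0.468]
```

```bash
python3 -c "
from h import *
P=down(1.924); a,b=now()
rows(a,b,[((.28,.45,.27),b),((.40,.30,.28),b),((.45,.17,.28),P),((.5,.03,.27),P)])"
```

```text
[0. 0. 0.] [-0.2703  0.6118 -0.1548]
[0. 0. 0.] [-0.4541  0.6198 -0.04  ]
[ 0.     -0.     -0.3085] [-0.4499  0.3287  0.    ]
[0. 0. 0.] [-0.5946 -0.0061  0.04  ]
```

```bash
python3 -m jog '0 0 0 -0.07 0.15 -0.04 1; 0 0 0 -0.14 0.3 -0.08 1; 0 0 0 -0.2 0.45 -0.12 1; 0 0 0 -0.27 0.61 -0.155 1; 0 0 0 -0.27 0.61 -0.155 1'
python3 -m jog '0 0 0 -0.09 0.12 -0.01 1; 0 0 0 -0.18 0.25 -0.02 1; 0 0 0 -0.27 0.37 -0.03 1; 0 0 0 -0.36 0.5 -0.035 1; 0 0 0 -0.454 0.62 -0.04 1'
python3 -m jog '0 0 -0.06 -0.09 0.066 0 1; 0 0 -0.12 -0.18 0.13 0 1; 0 0 -0.18 -0.27 0.2 0 0.2; 0 0 -0.25 -0.36 0.26 0 0.2; 0 0 -0.3085 -0.45 0.329 0 0.2'
python3 -m jog '0 0 0 -0.12 0 0 0.2; 0 0 0 -0.24 0 0.01 0.2; 0 0 0 -0.36 0 0.02 0.2; 0 0 0 -0.48 -0.006 0.03 0.2; 0 0 0 -0.595 -0.006 0.04 0.2'
python3 - <<'E'
from h import *
p=grab_frame("wrist"); save(p,"w1.png")
print(r.state()["qpos"],now()[0],now()[1].as_matrix()[:,0],p["origin"])
for d in tip_of("pin_head",p)[:3]:
    print(d["score"],d["location"],onplane(p,d["location"],.155,True))
for d in trace("pin",p)[:3]:
    print(d["score"],d["location"],onplane(p,d["location"],.17,True))
P=down(1.924); a,b=now()
rows(a,b,[((.511,.02,.19),P),((.511,.02,.141),P)])
E
```

```text
time: 1.92
ee_pos: [0.2847, 0.4472, 0.2719]
eef_rot: [0.795, 0.606, 0.002, 0.002]
contact_force: [-0.8, -0.1, -0.7]
grip_width: 0.998
time: 2.33
ee_pos: [0.4007, 0.2991, 0.2803]
eef_rot: [0.794, 0.608, 0.0, 0.0]
contact_force: [0.9, -0.1, -0.0]
grip_width: 0.999
time: 2.75
ee_pos: [0.4496, 0.1692, 0.2801]
eef_rot: [0.572, 0.82, 0.0, -0.0]
contact_force: [0.4, 0.5, 0.2]
grip_width: 0.612
time: 3.17
ee_pos: [0.4988, 0.0285, 0.27]
eef_rot: [0.575, 0.818, 0.0, 0.0]
contact_force: [0.7, 0.6, 0.4]
grip_width: 0.598
[-0.033   0.1739  1.5929 -0.0049  1.3732 -1.9463] [0.5009 0.0239 0.2695] [-0.3367  0.9416 -0.0051] [0.4358 0.0069 0.4114]
0.64 [297.1, 245.5] [0.5117 0.0225 0.155 ]
0.68 [295.3, 246.2] [0.5082 0.0206 0.17  ]
0.25 [108.7, 315.4] [ 0.6171 -0.1047  0.17  ]
[-0.0002 -0.0001 -0.0055] [-0.0476  0.0337  0.3187]
[0. 0. 0.] [0.    0.    0.196]
```

View pics/w1.png

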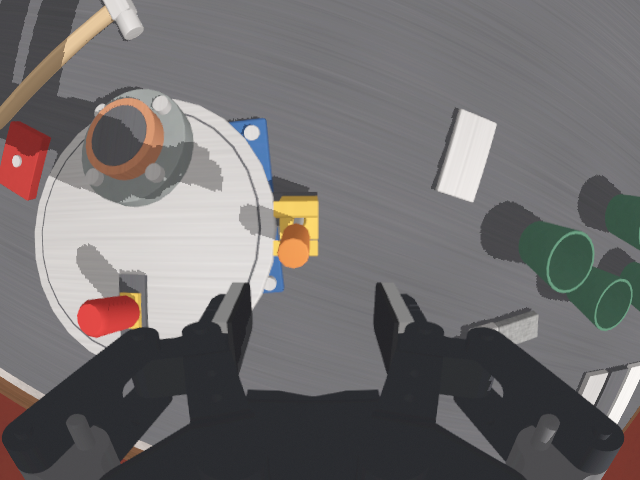

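```bash
python3 -m jog '0 0 0 -0.02 0.01 0.1 0.2; 0 0 0 -0.04 0.034 0.2 0.2; 0 0 0 -0.0476 0.034 0.3 0.2; 0 0 0 -0.0476 0.034 0.319 0.2; 0 0 0 -0.0476 0.034 0.319 0.2'
python3 - <<'E'
from h import *
P=down(1.924); a,b=now(); print(a)
rows(a,b,[((.511,.0205,.141),P)])
E
```

```text
time: 3.73
ee_pos: [0.5086, 0.0226, 0.1887]
eef_rot: [0.575, 0.818, -0.001, -0.002]
contact_force: [0.7, -0.2, -0.5]
grip_width: 0.6
[0.5086 0.0226 0.1887]
[-0.0023 -0.0012 -0.0034] [-0.0116  0.0069  0.1905]
```

```bash
python3 -m jog '0 0 0 -0.006 0.005 0.05 0.2; 0 0 0 -0.008 0.007 0.1 0.2; 0 0 0 -0.008 0.007 0.15 0.2; 0 0 0 -0.008 0.007 0.19 0.2; 0 0 0 -0.008 0.007 0.19 0.2'
python3 -m jog '0 0 0 0 0 0 -1; 0 0 0 0 0 0 -1; 0 0 0 0 0 0 -1; 0 0 0 0 0 0 -1; 0 0 0 0 0 0 -1'
python3 -c "
from h import *
s=r.state(); print(s['ee_pos'],s['contact_force'],s['moment'],s['grip_width'])"
```

```text
time: 4.15
ee_pos: [0.5123, 0.0209, 0.1423]
eef_rot: [0.575, 0.818, -0.0, -0.001]
contact_force: [-1.0, 0.5, 0.3]
grip_width: 0.599
time: 4.57
ee_pos: [0.514, 0.0203, 0.1441]
eef_rot: [0.575, 0.818, 0.001, 0.001]
contact_force: [-1.4, 0.7, 6.1]
grip_width: 0.24
[0.514  0.0203 0.1441] [-1.3988  0.6665  6.0932] [ 0.1728  0.1026 -0.0102] 0.23984030834209966
```

```bash
python3 -m jog '0 0 0 0 0 -0.04 -1; 0 0 0 0 0 -0.09 -1; 0 0 0 0 0 -0.14 -1; 0 0 0 0 0 -0.19 -1; 0 0 0 0 0 -0.24 -1'
python3 -m jog '0 0 0 0 0 -0.06 -1; 0 0 0 0 0 -0.12 -1; 0 0 0 0 0 -0.18 -1; 0 0 0 0 0 -0.22 -1; 0 0 0 0 0 -0.24 -1'
python3 - <<'E'
from h import *
s=r.state(); print(s['ee_pos'],s['contact_force'],s['grip_width'])
p=grab_frame("side"); save(p,"s2.png"); C=cloud(p)
d=tip_of("pin",p)[:2]; print([(x["score"],x["location"]) for x in d])
for x in trace("pin",p)[:3]:
    m=x["region"]&(p["z_map"]>0); print(x["score"],x["location"],m.sum(),np.percentile(C[m],[3,97],axis=0))
q=cv2.resize(p["frame"][120:330,220:440,::-1],None,fx=2.5,fy=2.5); cv2.imwrite("pics/s2c.png",q)
# tin rim
for c in ["top","side"]:
    p=grab_frame(c); C=cloud(p)
    k=(np.linalg.norm(C[...,:2]-[.449,.325],axis=-1)<.05)&(abs(C[...,2]-.08)<.004)
    Z=C[k]; s=np.percentile(Z,[1,99],axis=0); print(c,len(Z),s,s.mean(0))
E
```

```text
time: 4.98
ee_pos: [0.5127, 0.0201, 0.2038]
eef_rot: [0.575, 0.818, -0.0, -0.0]
contact_force: [0.3, 0.3, -0.9]
grip_width: 0.24
time: 5.4
ee_pos: [0.5136, 0.0201, 0.2647]
eef_rot: [0.575, 0.818, 0.001, 0.001]
contact_force: [0.5, 0.6, -0.4]
grip_width: 0.24
[0.5136 0.0201 0.2647] [ 0.5178  0.5623 -0.4494] 0.24032461267633992
[(0.67, [314.8, 240.2])]
0.77 [313.9, 210.8] 277 [[0.5015 0.0096 0.0017]
 [0.5449 0.286  0.2927]]
top 145 [[0.4124 0.2898 0.0761]
 [0.4861 0.3619 0.0827]] [0.4493 0.3258 0.0794]
side 136 [[0.4136 0.2864 0.076 ]
 [0.4855 0.3644 0.0825]] [0.4496 0.3254 0.0793]
```

View pics/s2c.png

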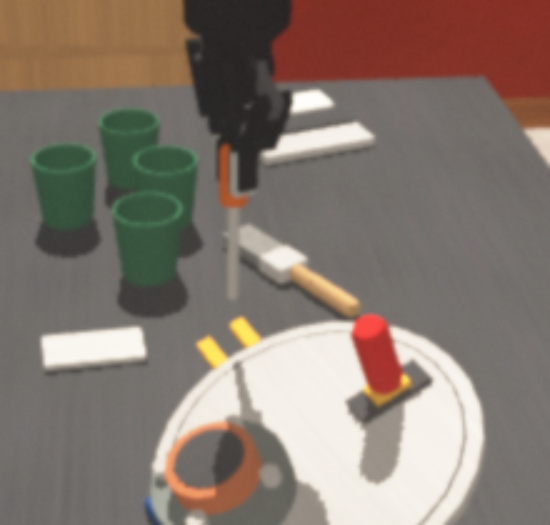

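```bash
python3 -c "
from h import *
P=down(1.924); a,b=now(); print(a)
rows(a,b,[((.485,.17,.265),b),((.4505,.325,.23),b),((.4505,.325,.113),b)])"
```

```text
[0.5123 0.0202 0.2619]
[0. 0. 0.] [ 0.6009  0.1003 -0.0121]
[0. 0. 0.] [0.63   0.0805 0.1403]
[0. 0. 0.] [-0.0003  0.0008  0.468 ]
```

```bash
python3 -m jog '0 0 0 0.08 0.02 0 -1; 0 0 0 0.22 0.04 0 -1; 0 0 0 0.36 0.06 0 -1; 0 0 0 0.5 0.08 0 -1; 0 0 0 0.6 0.1 -0.01 -1'
python3 -m jog '0 0 0 0.14 0.02 0.02 -1; 0 0 0 0.29 0.04 0.04 -1; 0 0 0 0.44 0.06 0.08 -1; 0 0 0 0.57 0.08 0.12 -1; 0 0 0 0.63 0.08 0.14 -1'
python3 - <<'E'
from h import *
s=r.state(); P=down(1.924); a,b=now(); print(a,s["grip_width"])
p=grab_frame("wrist"); save(p,"w3.png")
rows(now()[0],b,[((.4505,.325,.113),b)])
for d in trace("tin_in",p)[:5]:
    l=d["location"]; print(d["score"],l,onplane(p,l,.08,True))
for d in tip_of("tin_in",p)[:5]:
    l=d["location"]; print(d["score"],l,onplane(p,l,.005,True))
E
```

```text
time: 6.07
ee_pos: [0.4837, 0.1718, 0.2637]
eef_rot: [0.575, 0.818, -0.001, -0.002]
contact_force: [0.5, 0.2, -0.2]
grip_width: 0.24
time: 6.48
ee_pos: [0.4494, 0.3282, 0.228]
eef_rot: [0.574, 0.819, -0.001, -0.001]
contact_force: [-0.2, -0.1, -1.2]
grip_width: 0.241
[0.4494 0.3282 0.228 ] 0.2410085335872074
[0. 0. 0.] [-0.0188  0.0046  0.4565]
0.97 [483.7, 171.0] [0.358  0.4487 0.08  ]
0.8 [307.6, 217.3] [0.4467 0.3244 0.08  ]
0.71 [413.8, 280.9] [0.4677 0.4289 0.08  ]
0.58 [521.6, 277.8] [0.4309 0.5323 0.08  ]
0.93 [499.1, 265.0] [0.4382 0.552  0.005 ]
0.72 [462.6, 164.5] [0.3539 0.4598 0.005 ]
0.66 [312.0, 206.8] [0.4506 0.3295 0.005 ]
0.61 [403.5, 264.2] [0.4749 0.4416 0.005 ]
```

View pics/w3.png

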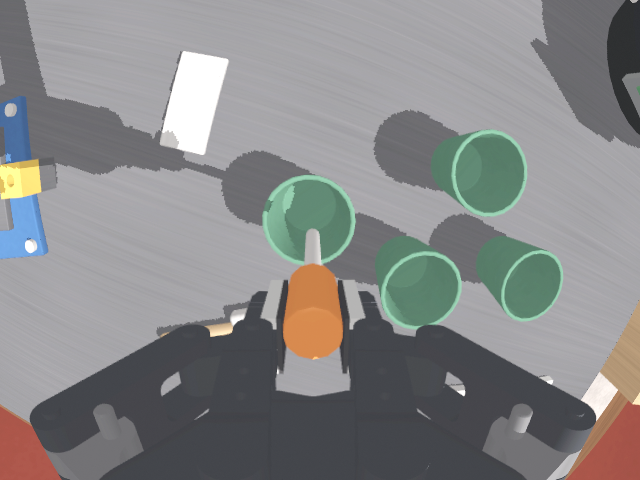

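```bash
python3 -m jog '0 0 0 -0.005 0 0.1 -1; 0 0 0 -0.01 0 0.22 -1; 0 0 0 -0.01 0 0.34 -1; 0 0 0 -0.01 0 0.43 -1; 0 0 0 -0.01 0 0.457 -1'
python3 -m jog '0 0 0 0 0 0 -0.3; 0 0 0 0 0 0 -0.2; 0 0 0 0 0 0 -0.1; 0 0 0 0 0 0 0.1; 0 0 0 0 0 0 0.4'
python3 - <<'E'
from h import *
s=r.state(); a,b=now(); print(a,s["grip_width"],s["contact_force"])
p=grab_frame("wrist"); save(p,"w4.png")
E
```

```text
time: 7.05
ee_pos: [0.45, 0.3194, 0.1125]
eef_rot: [0.576, 0.818, -0.004, -0.001]
contact_force: [-0.1, -1.1, -0.3]
grip_width: 0.236
time: 7.47
ee_pos: [0.4531, 0.3229, 0.1177]
eef_rot: [0.575, 0.818, 0.001, 0.001]
contact_force: [0.9, -0.1, -0.2]
grip_width: 0.674
[0.4531 0.3229 0.1177] 0.6743605368236314 [ 0.9498 -0.1391 -0.1694]
```

View pics/w4.png

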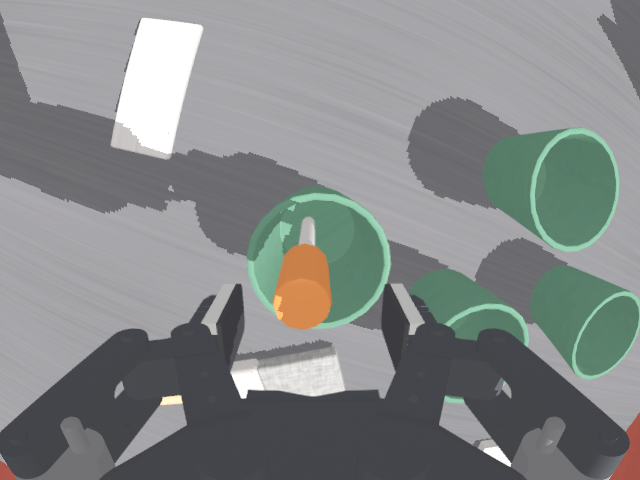

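```bash
python3 -m jog '0 0 0 0 0 -0.05 0.5; 0 0 0 0 0 -0.15 0.6; 0 0 0 0 0 -0.3 0.6; 0 0 0 0 0 -0.45 0.6; 0 0 0 0 0 -0.6 0.6'
python3 - <<'E'
from h import *
from scipy.spatial.transform import Slerp
a,b=now(); K=CT+.049*n+.07*u; print(a,K)
S=Slerp([0,1],R.concatenate([b,CR])); print((b.inv()*CR).magnitude())
rows(a,b,[((.47,.22,.30),S(.25)),((.51,.09,.30),S(.55)),((.545,-.03,.30),S(.85)),(K+.085*n,CR)])
E
```

```text
time: 7.93
ee_pos: [0.4516, 0.3222, 0.2681]
eef_rot: [0.575, 0.818, 0.0, 0.0]
contact_force: [-0.0, 0.5, -0.0]
grip_width: 0.801
[0.4516 0.3222 0.2681] [ 0.603  -0.0978  0.1916]
1.5939763413179024
[-0.034   0.0342  0.1933] [-0.4097 -0.0693 -0.1275]
[-0.0408  0.0411  0.232 ] [-0.5118  0.182  -0.0312]
[-0.0408  0.0411  0.232 ] [-0.3473  0.3572 -0.0421]
[-0.0204  0.0205  0.116 ] [-0.104   0.3233  0.0994]
```

```bash
python3 -m jog '-0.007 0.007 0.04 -0.08 -0.014 -0.03 0.6; -0.014 0.014 0.08 -0.16 -0.028 -0.05 0.6; -0.02 0.02 0.12 -0.25 -0.042 -0.08 0.6; -0.027 0.027 0.16 -0.33 -0.056 -0.1 0.6; -0.034 0.034 0.193 -0.41 -0.069 -0.1275 0.6'
python3 -m jog '-0.008 0.008 0.046 -0.1 0.036 -0.006 0.6; -0.016 0.016 0.093 -0.2 0.073 -0.012 0.6; -0.024 0.025 0.14 -0.31 0.11 -0.019 0.6; -0.033 0.033 0.186 -0.41 0.146 -0.025 0.6; -0.041 0.041 0.232 -0.512 0.182 -0.031 0.6'
python3 -m jog '-0.008 0.008 0.046 -0.07 0.07 -0.008 0.6; -0.016 0.016 0.093 -0.14 0.14 -0.017 0.6; -0.024 0.025 0.14 -0.21 0.21 -0.025 0.6; -0.033 0.033 0.186 -0.28 0.285 -0.034 0.6; -0.041 0.041 0.232 -0.347 0.357 -0.042 0.6'
python3 -m jog '-0.005 0.005 0.03 -0.026 0.08 0.025 0.6; -0.01 0.01 0.06 -0.052 0.16 0.05 0.6; -0.015 0.015 0.09 -0.078 0.24 0.075 0.6; -0.02 0.02 0.116 -0.104 0.323 0.1 0.6; -0.02 0.02 0.116 -0.104 0.323 0.1 0.6'
python3 - <<'E'
from h import *
p=grab_frame("wrist"); save(p,"w5.png"); a,b=now(); K=CT+.049*n+.07*u; s=r.state()
print(s["qpos"],a,b.inv()*CR and (b.inv()*CR).as_rotvec(), s["contact_force"],s["moment"])
for d in tip_of("knob_mid",p)[:2]:
    q=d["location"]; dd=rot(p).apply(ray(p,q,True)); o=np.array(p["origin"]); X=o+dd*((K-o)@n)/(dd@n); print(d["score"],q,X,X-K,(X-K)@u,(X-K)@v)
rows(a,b,[(K-.019*n,CR)])
E
```

```text
time: 8.35
ee_pos: [0.4703, 0.2192, 0.2989]
eef_rot: [0.722, 0.691, 0.048, -0.008]
contact_force: [0.1, 0.0, -0.3]
grip_width: 0.804
time: 8.77
ee_pos: [0.5106, 0.0888, 0.2989]
eef_rot: [0.858, 0.502, 0.102, -0.017]
contact_force: [0.1, 1.1, -0.4]
grip_width: 0.798
time: 9.18
ee_pos: [0.5456, -0.0312, 0.2989]
eef_rot: [0.946, 0.286, 0.151, -0.026]
contact_force: [-0.3, 0.1, -0.6]
grip_width: 0.8
time: 9.6
ee_pos: [0.5768, -0.1106, 0.2685]
eef_rot: [0.97, 0.171, 0.17, -0.029]
contact_force: [0.1, 0.3, -0.2]
grip_width: 0.799
[-0.4085  0.1643  1.6644  0.2693  1.0724 -0.8608] [ 0.5762 -0.1089  0.269 ] [ 0.0007  0.0021 -0.0013] [ 0.0259 -0.3315 -0.0207] [-0.0202  0.1015  0.0238]
0.8 [316.6, 239.5] [ 0.6035 -0.096   0.1919] [0.0005 0.0018 0.0004] 0.0011389002230606715 0.0015555295786295518
[ 0.0003  0.0011 -0.0006] [ 0.004  -0.0049  0.4067]
```

View pics/w5.png

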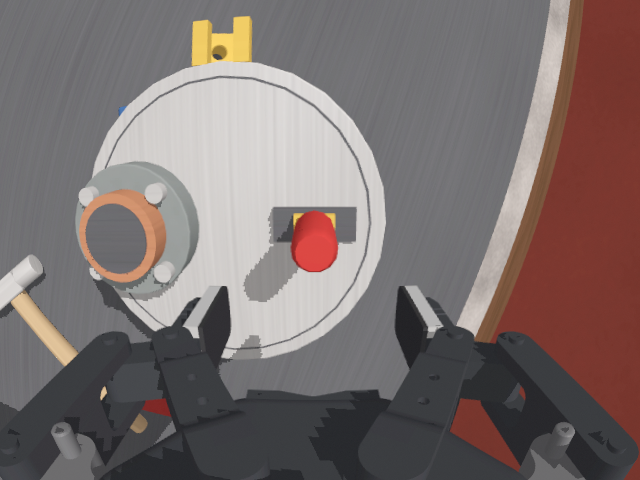

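```bash
python3 -m jog '0 0 0 0.004 -0.005 0.06 0.4; 0 0 0 0.004 -0.005 0.12 0.2; 0 0 0 0.004 -0.005 0.2 0.1; 0 0 0 0.004 -0.005 0.28 0.1; 0 0 0 0.004 -0.005 0.33 0.1'
python3 -m jog '0 0 0 0 0 0.03 0.1; 0 0 0 0 0 0.06 0.1; 0 0 0 0 0 0.076 0.1; 0 0 0 0 0 0.076 0.1; 0 0 0 0 0 0.076 0.1'
python3 -m jog '0 0 0 0 0 0 -0.1; 0 0 0 0 0 0 -0.3; 0 0 0 0 0 0 -0.5; 0 0 0 0 0 0 -1; 0 0 0 0 0 0 -1'
python3 -m jog '0 0 0 0 0 0 -1; 0 0 0 0 0 0 -1; 0 0 0 0 0 0 -1; 0 0 0 0 0 0 -1; 0 0 0 0 0 0 -1'
cat > chk.py <<'E'
from h import *
import sys
def c(th):
    s=r.state(); f=s["contact_force"]; a=s["ee_pos"]; d=a-CT; U=u*np.cos(th)+v*np.sin(th); V=np.cross(n,U)
    ang=np.degrees(np.arctan2(d@v,d@u)) % 360
    print("t%.2f th_cmd %.0f ang %.1f rad %.1fmm h %.1f | f_rad %.1f f_tan %.1f f_n %.1f |f_u %.1f f_v %.1f grip %.2f"%(s["time"],np.degrees(th),ang,1e3*np.hypot(d@u,d@v),1e3*(d@n),f@U,f@V,f@n,f@u,f@v,s["grip_width"]))
c(np.radians(float(sys.argv[1])))
E
python3 chk.py 0
```

```text
time: 10.12
ee_pos: [0.6027, -0.0946, 0.1915]
eef_rot: [0.969, 0.174, 0.17, -0.031]
contact_force: [0.2, 0.7, -0.3]
grip_width: 0.549
time: 10.53
ee_pos: [0.6095, -0.0941, 0.1749]
eef_rot: [0.97, 0.173, 0.17, -0.03]
contact_force: [0.7, 0.0, 0.6]
grip_width: 0.547
time: 10.95
ee_pos: [0.6093, -0.0946, 0.1752]
eef_rot: [0.97, 0.173, 0.171, -0.03]
contact_force: [-4.4, -1.4, 5.5]
grip_width: 0.309
time: 11.37
ee_pos: [0.6093, -0.0946, 0.1752]
eef_rot: [0.97, 0.173, 0.171, -0.03]
contact_force: [-3.3, -0.8, 5.1]
grip_width: 0.311
t11.37 th_cmd 0 ang 0.7 rad 71.0mm h 31.3 | f_rad -1.4 f_tan 0.4 f_n 6.0 |f_u -1.4 f_v 0.4 grip 0.31
```

```bash
cat > tab.py <<'E'
import numpy as np,sys
A=0.28
def P(t): t=np.radians(t); return np.round([A*np.cos(t),-A*np.sin(t)],3)
def call(p0,ts): return "; ".join("0 0 0 %.3g %.3g 0 -1"%tuple(np.round(P(t)-p0,3)+0.) for t in ts)
if len(sys.argv)<2: print("6:",call(np.array([.284,-.003]),[.8,1.7,3,4.4,6]))
for e in range(6,366,9): print(f"{e+9}:",call(P(e),e+1.8*np.arange(1,6)))
E
python3 tab.py
```

```text
6: 0 0 0 -0.004 -0.001 0 -1; 0 0 0 -0.004 -0.005 0 -1; 0 0 0 -0.004 -0.012 0 -1; 0 0 0 -0.005 -0.018 0 -1; 0 0 0 -0.006 -0.026 0 -1
15: 0 0 0 -0.001 -0.009 0 -1; 0 0 0 -0.002 -0.018 0 -1; 0 0 0 -0.004 -0.026 0 -1; 0 0 0 -0.005 -0.035 0 -1; 0 0 0 -0.008 -0.043 0 -1
24: 0 0 0 -0.002 -0.009 0 -1; 0 0 0 -0.005 -0.017 0 -1; 0 0 0 -0.008 -0.026 0 -1; 0 0 0 -0.011 -0.034 0 -1; 0 0 0 -0.014 -0.042 0 -1
33: 0 0 0 -0.004 -0.008 0 -1; 0 0 0 -0.008 -0.016 0 -1; 0 0 0 -0.012 -0.023 0 -1; 0 0 0 -0.016 -0.031 0 -1; 0 0 0 -0.021 -0.038 0 -1
42: 0 0 0 -0.005 -0.008 0 -1; 0 0 0 -0.01 -0.015 0 -1; 0 0 0 -0.016 -0.022 0 -1; 0 0 0 -0.021 -0.029 0 -1; 0 0 0 -0.027 -0.035 0 -1
51: 0 0 0 -0.006 -0.007 0 -1; 0 0 0 -0.012 -0.013 0 -1; 0 0 0 -0.018 -0.019 0 -1; 0 0 0 -0.025 -0.025 0 -1; 0 0 0 -0.032 -0.031 0 -1
60: 0 0 0 -0.007 -0.005 0 -1; 0 0 0 -0.014 -0.01 0 -1; 0 0 0 -0.021 -0.015 0 -1; 0 0 0 -0.028 -0.02 0 -1; 0 0 0 -0.036 -0.024 0 -1
69: 0 0 0 -0.008 -0.005 0 -1; 0 0 0 -0.016 -0.009 0 -1; 0 0 0 -0.023 -0.013 0 -1; 0 0 0 -0.031 -0.016 0 -1; 0 0 0 -0.04 -0.019 0 -1
78: 0 0 0 -0.008 -0.003 0 -1; 0 0 0 -0.01
[... 3411 characters left out ...]
 0.019 -0.018 0 -1; 0 0 0 0.025 -0.025 0 -1; 0 0 0 0.031 -0.032 0 -1
330: 0 0 0 0.005 -0.007 0 -1; 0 0 0 0.01 -0.014 0 -1; 0 0 0 0.015 -0.021 0 -1; 0 0 0 0.02 -0.028 0 -1; 0 0 0 0.024 -0.036 0 -1
339: 0 0 0 0.005 -0.008 0 -1; 0 0 0 0.009 -0.016 0 -1; 0 0 0 0.013 -0.023 0 -1; 0 0 0 0.016 -0.031 0 -1; 0 0 0 0.019 -0.04 0 -1
348: 0 0 0 0.003 -0.008 0 -1; 0 0 0 0.006 -0.016 0 -1; 0 0 0 0.009 -0.025 0 -1; 0 0 0 0.011 -0.033 0 -1; 0 0 0 0.013 -0.042 0 -1
357: 0 0 0 0.002 -0.008 0 -1; 0 0 0 0.003 -0.017 0 -1; 0 0 0 0.004 -0.026 0 -1; 0 0 0 0.005 -0.035 0 -1; 0 0 0 0.006 -0.043 0 -1
366: 0 0 0 0 -0.009 0 -1; 0 0 0 0 -0.018 0 -1; 0 0 0 0 -0.027 0 -1; 0 0 0 -0.001 -0.036 0 -1; 0 0 0 -0.002 -0.044 0 -1
```

```bash
python3 -m jog '0 0 0 -0.004 -0.001 0 -1; 0 0 0 -0.004 -0.005 0 -1; 0 0 0 -0.004 -0.012 0 -1; 0 0 0 -0.005 -0.018 0 -1; 0 0 0 -0.006 -0.026 0 -1' >/dev/null; python3 chk.py 6
python3 -m jog '0 0 0 -0.001 -0.009 0 -1; 0 0 0 -0.002 -0.018 0 -1; 0 0 0 -0.004 -0.026 0 -1; 0 0 0 -0.005 -0.035 0 -1; 0 0 0 -0.008 -0.043 0 -1' >/dev/null; python3 chk.py 15
python3 -m jog '0 0 0 -0.002 -0.009 0 -1; 0 0 0 -0.005 -0.017 0 -1; 0 0 0 -0.008 -0.026 0 -1; 0 0 0 -0.011 -0.034 0 -1; 0 0 0 -0.014 -0.042 0 -1' >/dev/null; python3 chk.py 24
python3 -m jog '0 0 0 -0.004 -0.008 0 -1; 0 0 0 -0.008 -0.016 0 -1; 0 0 0 -0.012 -0.023 0 -1; 0 0 0 -0.016 -0.031 0 -1; 0 0 0 -0.021 -0.038 0 -1' >/dev/null; python3 chk.py 33
```

```text
t11.78 th_cmd 6 ang 4.9 rad 70.6mm h 31.3 | f_rad -1.3 f_tan -3.6 f_n 5.5 |f_u -0.9 f_v -3.7 grip 0.31
t12.20 th_cmd 15 ang 13.4 rad 70.8mm h 31.3 | f_rad -2.0 f_tan -5.0 f_n 5.7 |f_u -0.7 f_v -5.4 grip 0.31
t12.62 th_cmd 24 ang 21.7 rad 71.1mm h 31.3 | f_rad -1.8 f_tan -6.3 f_n 3.7 |f_u 0.9 f_v -6.5 grip 0.31
t13.03 th_cmd 33 ang 29.7 rad 71.0mm h 31.3 | f_rad -2.2 f_tan -7.5 f_n 1.1 |f_u 2.2 f_v -7.5 grip 0.31
```

```bash
cat > chk.py <<'E'
from h import *
import sys
s=r.state(); f=s["contact_force"]; a=s["ee_pos"]; d=a-CT; th=np.arctan2(d@v,d@u); U=u*np.cos(th)+v*np.sin(th); V=np.cross(n,U)
print("t%.2f cmd %s ang %.1f rad %.1f x %.4f y %.4f h %.1f | f_rad %.1f f_tan %.1f f_n %.1f g %.2f w %.2f"%(s["time"],sys.argv[1],np.degrees(th)%360,1e3*np.hypot(d@u,d@v),d@u/.25,-d@v/.25,1e3*(d@n),f@U,f@V,f@n,s["grip_width"],np.degrees((R.from_quat(s["eef_rot"]).inv()*CR).magnitude())))
E
python3 -m jog '0 0 0 -0.006 -0.008 0 -1; 0 0 0 -0.011 -0.014 0 -1; 0 0 0 -0.018 -0.021 0 -1; 0 0 0 -0.023 -0.028 0 -1; 0 0 0 -0.03 -0.033 0 -1' >/dev/null; python3 chk.py 42
python3 -m jog '0 0 0 -0.006 -0.007 0 -1; 0 0 0 -0.012 -0.013 0 -1; 0 0 0 -0.018 -0.019 0 -1; 0 0 0 -0.025 -0.025 0 -1; 0 0 0 -0.032 -0.031 0 -1' >/dev/null; python3 chk.py 51
python3 -m jog '0 0 0 -0.007 -0.005 0 -1; 0 0 0 -0.014 -0.01 0 -1; 0 0 0 -0.021 -0.015 0 -1; 0 0 0 -0.028 -0.02 0 -1; 0 0 0 -0.036 -0.024 0 -1' >/dev/null; python3 chk.py 60
```

```text
t13.45 cmd 42 ang 37.8 rad 70.2 x 0.2218 y -0.1721 h 31.3 | f_rad -0.1 f_tan -8.9 f_n -1.5 g 0.31 w 0.58
t13.87 cmd 51 ang 46.1 rad 70.0 x 0.1943 y -0.2016 h 31.3 | f_rad -0.4 f_tan -11.1 f_n -3.7 g 0.31 w 0.68
t14.28 cmd 60 ang 54.3 rad 69.5 x 0.1620 y -0.2258 h 31.4 | f_rad 1.5 f_tan -12.2 f_n -5.2 g 0.31 w 0.74
```

```bash

python3 -m jog '0 0 0 -0.008 -0.006 0 -1; 0 0 0 -0.016 -0.01 0 -1; 0 0 0 -0.022 -0.015 0 -1; 0 0 0 -0.03 -0.019 0 -1; 0 0 0 -0.039 -0.022 0 -1' >/dev/null; python3 chk.py 69
python3 -m jog '0 0 0 -0.008 -0.003 0 -1; 0 0 0 -0.016 -0.006 0 -1; 0 0 0 -0.025 -0.009 0 -1; 0 0 0 -0.033 -0.011 0 -1; 0 0 0 -0.042 -0.013 0 -1' >/dev/null; python3 chk.py 78
python3 -m jog '0 0 0 -0.008 -0.002 0 -1; 0 0 0 -0.017 -0.003 0 -1; 0 0 0 -0.026 -0.004 0 -1; 0 0 0 -0.035 -0.005 0 -1; 0 0 0 -0.043 -0.006 0 -1' >/dev/null; python3 chk.py 87
```

```text
t14.70 cmd 69 ang 63.2 rad 69.5 x 0.1255 y -0.2480 h 31.4 | f_rad 1.6 f_tan -13.3 f_n -6.9 g 0.31 w 0.78
t15.12 cmd 78 ang 72.2 rad 69.1 x 0.0843 y -0.2632 h 31.3 | f_rad 2.7 f_tan -13.0 f_n -7.1 g 0.31 w 0.75
t15.53 cmd 87 ang 81.7 rad 68.9 x 0.0400 y -0.2726 h 31.3 | f_rad 3.0 f_tan -13.4 f_n -5.2 g 0.31 w 0.68
```

```bash

python3 -m jog '0 0 0 -0.009 -0.002 0 -1; 0 0 0 -0.018 -0.004 0 -1; 0 0 0 -0.027 -0.006 0 -1; 0 0 0 -0.036 -0.006 0 -1; 0 0 0 -0.044 -0.005 0 -1' >/dev/null; python3 chk.py 96
python3 -m jog '0 0 0 -0.009 0.001 0 -1; 0 0 0 -0.018 0.002 0 -1; 0 0 0 -0.026 0.004 0 -1; 0 0 0 -0.035 0.005 0 -1; 0 0 0 -0.043 0.008 0 -1' >/dev/null; python3 chk.py 105
python3 -m jog '0 0 0 -0.009 0.002 0 -1; 0 0 0 -0.017 0.005 0 -1; 0 0 0 -0.026 0.008 0 -1; 0 0 0 -0.034 0.011 0 -1; 0 0 0 -0.042 0.014 0 -1' >/dev/null; python3 chk.py 114
```

```text
t15.95 cmd 96 ang 91.2 rad 69.9 x -0.0057 y -0.2795 h 31.3 | f_rad 2.4 f_tan -14.1 f_n -5.2 g 0.31 w 0.62
t16.37 cmd 105 ang 100.6 rad 70.0 x -0.0516 y -0.2750 h 31.2 | f_rad 0.8 f_tan -13.1 f_n -3.0 g 0.31 w 0.52
t16.78 cmd 114 ang 110.2 rad 70.4 x -0.0972 y -0.2642 h 31.2 | f_rad 0.4 f_tan -13.9 f_n -0.8 g 0.31 w 0.42
```

```bash

python3 -m jog '0 0 0 -0.008 0.004 0 -1; 0 0 0 -0.016 0.008 0 -1; 0 0 0 -0.023 0.012 0 -1; 0 0 0 -0.031 0.016 0 -1; 0 0 0 -0.038 0.021 0 -1' >/dev/null; python3 chk.py 123
python3 -m jog '0 0 0 -0.008 0.005 0 -1; 0 0 0 -0.015 0.01 0 -1; 0 0 0 -0.022 0.016 0 -1; 0 0 0 -0.029 0.021 0 -1; 0 0 0 -0.035 0.027 0 -1' >/dev/null; python3 chk.py 132
python3 -m jog '0 0 0 -0.007 0.006 0 -1; 0 0 0 -0.013 0.012 0 -1; 0 0 0 -0.019 0.018 0 -1; 0 0 0 -0.025 0.025 0 -1; 0 0 0 -0.031 0.032 0 -1' >/dev/null; python3 chk.py 141
```

```text
t17.20 cmd 123 ang 119.4 rad 70.7 x -0.1388 y -0.2463 h 31.2 | f_rad 1.1 f_tan -12.4 f_n 2.2 g 0.31 w 0.33
t17.62 cmd 132 ang 128.6 rad 71.1 x -0.1775 y -0.2223 h 31.1 | f_rad -0.6 f_tan -11.3 f_n 5.0 g 0.31 w 0.27
t18.03 cmd 141 ang 137.7 rad 71.5 x -0.2114 y -0.1924 h 31.1 | f_rad -0.6 f_tan -10.3 f_n 6.2 g 0.31 w 0.24
```

```bash

python3 -m jog '0 0 0 -0.004 0.007 0 -1; 0 0 0 -0.009 0.015 0 -1; 0 0 0 -0.014 0.022 0 -1; 0 0 0 -0.018 0.03 0 -1; 0 0 0 -0.022 0.038 0 -1' >/dev/null; python3 chk.py 150
python3 -m jog '0 0 0 -0.005 0.008 0 -1; 0 0 0 -0.009 0.016 0 -1; 0 0 0 -0.013 0.023 0 -1; 0 0 0 -0.016 0.031 0 -1; 0 0 0 -0.019 0.04 0 -1' >/dev/null; python3 chk.py 159
python3 -m jog '0 0 0 -0.003 0.008 0 -1; 0 0 0 -0.006 0.016 0 -1; 0 0 0 -0.009 0.025 0 -1; 0 0 0 -0.011 0.033 0 -1; 0 0 0 -0.013 0.042 0 -1' >/dev/null; python3 chk.py 168
python3 -m jog '0 0 0 -0.002 0.008 0 -1; 0 0 0 -0.003 0.017 0 -1; 0 0 0 -0.004 0.026 0 -1; 0 0 0 -0.005 0.035 0 -1; 0 0 0 -0.006 0.043 0 -1' >/dev/null; python3 chk.py 177
```

```text
t18.45 cmd 150 ang 146.5 rad 71.1 x -0.2370 y -0.1571 h 31.0 | f_rad -0.6 f_tan -8.8 f_n 9.7 g 0.31 w 0.25
t18.87 cmd 159 ang 155.3 rad 71.1 x -0.2584 y -0.1187 h 31.0 | f_rad -0.5 f_tan -7.7 f_n 10.6 g 0.31 w 0.27
t19.28 cmd 168 ang 164.3 rad 71.0 x -0.2733 y -0.0766 h 31.0 | f_rad -1.1 f_tan -7.8 f_n 11.5 g 0.31 w 0.26
t19.70 cmd 177 ang 173.5 rad 70.6 x -0.2804 y -0.0322 h 31.0 | f_rad -0.9 f_tan -5.4 f_n 11.6 g 0.31 w 0.22
```

```bash

python3 -m jog '0 0 0 0 0.009 0 -1; 0 0 0 0 0.018 0 -1; 0 0 0 0 0.027 0 -1; 0 0 0 0.001 0.036 0 -1; 0 0 0 0.002 0.044 0 -1' >/dev/null; python3 chk.py 186
python3 -m jog '0 0 0 0.001 0.009 0 -1; 0 0 0 0.002 0.018 0 -1; 0 0 0 0.004 0.026 0 -1; 0 0 0 0.005 0.035 0 -1; 0 0 0 0.008 0.043 0 -1' >/dev/null; python3 chk.py 195
python3 -m jog '0 0 0 0.002 0.009 0 -1; 0 0 0 0.005 0.017 0 -1; 0 0 0 0.008 0.026 0 -1; 0 0 0 0.011 0.034 0 -1; 0 0 0 0.014 0.042 0 -1' >/dev/null; python3 chk.py 204
python3 -m jog '0 0 0 0.004 0.008 0 -1; 0 0 0 0.008 0.016 0 -1; 0 0 0 0.012 0.023 0 -1; 0 0 0 0.016 0.031 0 -1; 0 0 0 0.021 0.038 0 -1' >/dev/null; python3 chk.py 213
```

```text
t20.12 cmd 186 ang 182.8 rad 69.9 x -0.2792 y 0.0138 h 31.0 | f_rad 0.3 f_tan -3.7 f_n 11.8 g 0.31 w 0.17
t20.53 cmd 195 ang 192.4 rad 69.4 x -0.2712 y 0.0597 h 31.0 | f_rad 1.1 f_tan -2.2 f_n 10.2 g 0.31 w 0.11
t20.95 cmd 204 ang 202.5 rad 69.2 x -0.2557 y 0.1059 h 31.1 | f_rad 0.6 f_tan -0.5 f_n 7.8 g 0.31 w 0.05
t21.37 cmd 213 ang 212.4 rad 68.9 x -0.2327 y 0.1475 h 31.1 | f_rad 0.8 f_tan 0.6 f_n 5.8 g 0.31 w 0.12
```

```bash

python3 -m jog '0 0 0 0.005 0.008 0 -1; 0 0 0 0.01 0.016 0 -1; 0 0 0 0.016 0.023 0 -1; 0 0 0 0.021 0.031 0 -1; 0 0 0 0.027 0.037 0 -1' >/dev/null; python3 chk.py 222
python3 -m jog '0 0 0 0.006 0.007 0 -1; 0 0 0 0.012 0.013 0 -1; 0 0 0 0.018 0.019 0 -1; 0 0 0 0.025 0.025 0 -1; 0 0 0 0.032 0.031 0 -1' >/dev/null; python3 chk.py 231
python3 -m jog '0 0 0 0.007 0.005 0 -1; 0 0 0 0.014 0.01 0 -1; 0 0 0 0.021 0.015 0 -1; 0 0 0 0.028 0.02 0 -1; 0 0 0 0.036 0.024 0 -1' >/dev/null; python3 chk.py 240
python3 -m jog '0 0 0 0.008 0.005 0 -1; 0 0 0 0.016 0.009 0 -1; 0 0 0 0.023 0.013 0 -1; 0 0 0 0.031 0.016 0 -1; 0 0 0 0.04 0.019 0 -1' >/dev/null; python3 chk.py 249
```

```text
t21.78 cmd 222 ang 222.6 rad 69.1 x -0.2034 y 0.1869 h 31.1 | f_rad 0.4 f_tan 2.5 f_n 4.4 g 0.31 w 0.17
t22.20 cmd 231 ang 232.1 rad 69.1 x -0.1697 y 0.2183 h 31.1 | f_rad 0.2 f_tan 3.8 f_n 5.6 g 0.31 w 0.20
t22.62 cmd 240 ang 241.2 rad 69.0 x -0.1331 y 0.2420 h 31.2 | f_rad 0.1 f_tan 4.1 f_n 4.5 g 0.31 w 0.20
t23.03 cmd 249 ang 250.6 rad 69.0 x -0.0919 y 0.2603 h 31.2 | f_rad 0.6 f_tan 5.5 f_n 4.3 g 0.31 w 0.20
```

Forces are small and even; continuing.

```bash

python3 -m jog '0 0 0 0.008 0.003 0 -1; 0 0 0 0.016 0.006 0 -1; 0 0 0 0.025 0.009 0 -1; 0 0 0 0.033 0.011 0 -1; 0 0 0 0.042 0.013 0 -1' >/dev/null; python3 chk.py 258
python3 -m jog '0 0 0 0.008 0.002 0 -1; 0 0 0 0.017 0.003 0 -1; 0 0 0 0.026 0.004 0 -1; 0 0 0 0.035 0.005 0 -1; 0 0 0 0.043 0.006 0 -1' >/dev/null; python3 chk.py 267
python3 -m jog '0 0 0 0.009 0 0 -1; 0 0 0 0.018 0 0 -1; 0 0 0 0.027 0 0 -1; 0 0 0 0.036 -0.001 0 -1; 0 0 0 0.044 -0.002 0 -1' >/dev/null; python3 chk.py 276
python3 -m jog '0 0 0 0.009 -0.001 0 -1; 0 0 0 0.018 -0.002 0 -1; 0 0 0 0.026 -0.004 0 -1; 0 0 0 0.035 -0.005 0 -1; 0 0 0 0.043 -0.008 0 -1' >/dev/null; python3 chk.py 285
```

```text
t23.45 cmd 258 ang 259.9 rad 69.1 x -0.0484 y 0.2722 h 31.2 | f_rad -0.6 f_tan 5.8 f_n 4.1 g 0.31 w 0.21
t23.87 cmd 267 ang 269.1 rad 69.1 x -0.0045 y 0.2766 h 31.2 | f_rad 0.0 f_tan 6.0 f_n 4.7 g 0.31 w 0.21
t24.28 cmd 276 ang 278.2 rad 68.9 x 0.0394 y 0.2728 h 31.2 | f_rad -0.5 f_tan 7.3 f_n 5.4 g 0.31 w 0.18
t24.70 cmd 285 ang 287.2 rad 68.8 x 0.0813 y 0.2631 h 31.2 | f_rad 0.5 f_tan 7.1 f_n 6.9 g 0.31 w 0.15
```

```bash

python3 -m jog '0 0 0 0.009 -0.002 0 -1; 0 0 0 0.017 -0.005 0 -1; 0 0 0 0.026 -0.008 0 -1; 0 0 0 0.034 -0.011 0 -1; 0 0 0 0.042 -0.014 0 -1' >/dev/null; python3 chk.py 294
python3 -m jog '0 0 0 0.008 -0.004 0 -1; 0 0 0 0.016 -0.008 0 -1; 0 0 0 0.023 -0.012 0 -1; 0 0 0 0.031 -0.016 0 -1; 0 0 0 0.038 -0.021 0 -1' >/dev/null; python3 chk.py 303
python3 -m jog '0 0 0 0.008 -0.005 0 -1; 0 0 0 0.015 -0.01 0 -1; 0 0 0 0.022 -0.016 0 -1; 0 0 0 0.029 -0.021 0 -1; 0 0 0 0.035 -0.027 0 -1' >/dev/null; python3 chk.py 312
python3 -m jog '0 0 0 0.007 -0.006 0 -1; 0 0 0 0.013 -0.012 0 -1; 0 0 0 0.019 -0.018 0 -1; 0 0 0 0.025 -0.025 0 -1; 0 0 0 0.031 -0.032 0 -1' >/dev/null; python3 chk.py 321
```

```text
t25.12 cmd 294 ang 296.3 rad 68.9 x 0.1219 y 0.2472 h 31.2 | f_rad 0.7 f_tan 5.4 f_n 7.6 g 0.31 w 0.12
t25.53 cmd 303 ang 305.1 rad 68.9 x 0.1585 y 0.2253 h 31.2 | f_rad -0.7 f_tan 4.7 f_n 7.0 g 0.31 w 0.10
t25.95 cmd 312 ang 314.2 rad 68.9 x 0.1919 y 0.1976 h 31.2 | f_rad 0.7 f_tan 4.4 f_n 8.6 g 0.31 w 0.08
t26.37 cmd 321 ang 323.1 rad 69.0 x 0.2208 y 0.1656 h 31.2 | f_rad 0.3 f_tan 2.3 f_n 9.6 g 0.31 w 0.06
```

```bash

python3 -m jog '0 0 0 0.005 -0.007 0 -1; 0 0 0 0.01 -0.014 0 -1; 0 0 0 0.015 -0.021 0 -1; 0 0 0 0.02 -0.028 0 -1; 0 0 0 0.024 -0.036 0 -1' >/dev/null; python3 chk.py 330
python3 -m jog '0 0 0 0.005 -0.008 0 -1; 0 0 0 0.009 -0.016 0 -1; 0 0 0 0.013 -0.023 0 -1; 0 0 0 0.016 -0.031 0 -1; 0 0 0 0.019 -0.04 0 -1' >/dev/null; python3 chk.py 339
python3 -m jog '0 0 0 0.003 -0.008 0 -1; 0 0 0 0.006 -0.016 0 -1; 0 0 0 0.009 -0.025 0 -1; 0 0 0 0.011 -0.033 0 -1; 0 0 0 0.013 -0.042 0 -1' >/dev/null; python3 chk.py 348
python3 -m jog '0 0 0 0.002 -0.008 0 -1; 0 0 0 0.003 -0.017 0 -1; 0 0 0 0.004 -0.026 0 -1; 0 0 0 0.005 -0.035 0 -1; 0 0 0 0.006 -0.043 0 -1' >/dev/null; python3 chk.py 357
```

```text
t26.78 cmd 330 ang 331.8 rad 69.1 x 0.2436 y 0.1305 h 31.2 | f_rad -0.3 f_tan 1.6 f_n 10.5 g 0.31 w 0.06
t27.20 cmd 339 ang 340.6 rad 69.3 x 0.2614 y 0.0922 h 31.2 | f_rad 0.1 f_tan 0.1 f_n 10.2 g 0.31 w 0.07
t27.62 cmd 348 ang 349.3 rad 69.7 x 0.2740 y 0.0519 h 31.2 | f_rad 0.3 f_tan -1.2 f_n 9.0 g 0.31 w 0.09
t28.03 cmd 357 ang 357.8 rad 70.1 x 0.2800 y 0.0106 h 31.2 | f_rad -0.2 f_tan -3.3 f_n 10.2 g 0.31 w 0.12
```

```bash
cat > tab2.py <<'E'
import numpy as np
A=.28; T=[-3,6,15,24,33,42,51,60,69,78,87,96,105,114,123,132,141,150,159,186,204,222,400]
X=[0,-2,-4,-5,-5,-4,-3,-2,-2,-2,-2,-2,-2,-2,-2,-2,-1,0,0,0,0,0,0]
Y=[-4,-4,-3,-2,-1,0,0,-2,-4,-6,-9,-10,-10,-10,-9,-8,-7,-6,-6,-6,-5,-4,-4]
def P(t): a=np.radians(t); return np.round([A*np.cos(a)+np.interp(t,T,X)/1e3,-A*np.sin(a)+np.interp(t,T,Y)/1e3],3)
for e in range(-3,222,9):
    print(f"{e+9}:","; ".join("0 0 0 %.3g %.3g 0 -1"%tuple(np.round(P(t)-P(e),3)+0.) for t in e+1.8*np.arange(1,6)))
E
python3 tab2.py
```

```text
6: 0 0 0 0 -0.009 0 -1; 0 0 0 -0.001 -0.018 0 -1; 0 0 0 -0.001 -0.027 0 -1; 0 0 0 -0.002 -0.036 0 -1; 0 0 0 -0.004 -0.044 0 -1
15: 0 0 0 -0.001 -0.009 0 -1; 0 0 0 -0.003 -0.017 0 -1; 0 0 0 -0.005 -0.026 0 -1; 0 0 0 -0.007 -0.034 0 -1; 0 0 0 -0.01 -0.042 0 -1
24: 0 0 0 -0.002 -0.009 0 -1; 0 0 0 -0.005 -0.017 0 -1; 0 0 0 -0.008 -0.025 0 -1; 0 0 0 -0.012 -0.033 0 -1; 0 0 0 -0.015 -0.041 0 -1
33: 0 0 0 -0.004 -0.008 0 -1; 0 0 0 -0.008 -0.015 0 -1; 0 0 0 -0.012 -0.023 0 -1; 0 0 0 -0.016 -0.03 0 -1; 0 0 0 -0.021 -0.037 0 -1
42: 0 0 0 -0.005 -0.008 0 -1; 0 0 0 -0.01 -0.015 0 -1; 0 0 0 -0.015 -0.021 0 -1; 0 0 0 -0.02 -0.028 0 -1; 0 0 0 -0.026 -0.034 0 -1
51: 0 0 0 -0.006 -0.007 0 -1; 0 0 0 -0.012 -0.013 0 -1; 0 0 0 -0.018 -0.019 0 -1; 0 0 0 -0.024 -0.025 0 -1; 0 0 0 -0.031 -0.031 0 -1
60: 0 0 0 -0.007 -0.005 0 -1; 0 0 0 -0.013 -0.011 0 -1; 0 0 0 -0.02 -0.016 0 -1; 0 0 0 -0.028 -0.022 0 -1; 0 0 0 -0.035 -0.026 0 -1
69: 0 0 0 -0.008 -0.005 0 -1; 0 0 0 -0.016 -0.01 0 -1; 0 0 0 -0.023 -0.014 0 -1; 0 0 0 -0.031 -0.018 0 -1; 0 0 0 -0.04 -0.021 0 -1
78: 0 0 0 -0.008 -0.004 0 -1; 0 0 0 -0.016 -0.007
[... 1392 characters left out ...]
 -0.003 0.017 0 -1; 0 0 0 -0.004 0.026 0 -1; 0 0 0 -0.005 0.035 0 -1; 0 0 0 -0.006 0.043 0 -1
186: 0 0 0 0 0.009 0 -1; 0 0 0 0 0.018 0 -1; 0 0 0 0 0.027 0 -1; 0 0 0 0.001 0.036 0 -1; 0 0 0 0.002 0.044 0 -1
195: 0 0 0 0.001 0.009 0 -1; 0 0 0 0.002 0.018 0 -1; 0 0 0 0.004 0.027 0 -1; 0 0 0 0.005 0.035 0 -1; 0 0 0 0.008 0.044 0 -1
204: 0 0 0 0.002 0.009 0 -1; 0 0 0 0.005 0.017 0 -1; 0 0 0 0.008 0.025 0 -1; 0 0 0 0.011 0.034 0 -1; 0 0 0 0.014 0.042 0 -1
213: 0 0 0 0.004 0.008 0 -1; 0 0 0 0.008 0.016 0 -1; 0 0 0 0.012 0.024 0 -1; 0 0 0 0.016 0.031 0 -1; 0 0 0 0.021 0.039 0 -1
222: 0 0 0 0.005 0.007 0 -1; 0 0 0 0.01 0.015 0 -1; 0 0 0 0.016 0.022 0 -1; 0 0 0 0.021 0.029 0 -1; 0 0 0 0.027 0.035 0 -1
```

```bash

python3 -m jog '0 0 0 0 -0.009 0 -1; 0 0 0 -0.001 -0.018 0 -1; 0 0 0 -0.001 -0.027 0 -1; 0 0 0 -0.002 -0.036 0 -1; 0 0 0 -0.004 -0.044 0 -1' >/dev/null; python3 chk.py 366
python3 -m jog '0 0 0 -0.001 -0.009 0 -1; 0 0 0 -0.003 -0.017 0 -1; 0 0 0 -0.005 -0.026 0 -1; 0 0 0 -0.007 -0.034 0 -1; 0 0 0 -0.01 -0.042 0 -1' >/dev/null; python3 chk.py 15
python3 -m jog '0 0 0 -0.002 -0.009 0 -1; 0 0 0 -0.005 -0.017 0 -1; 0 0 0 -0.008 -0.025 0 -1; 0 0 0 -0.012 -0.033 0 -1; 0 0 0 -0.015 -0.041 0 -1' >/dev/null; python3 chk.py 24
python3 -m jog '0 0 0 -0.004 -0.008 0 -1; 0 0 0 -0.008 -0.015 0 -1; 0 0 0 -0.012 -0.023 0 -1; 0 0 0 -0.016 -0.03 0 -1; 0 0 0 -0.021 -0.037 0 -1' >/dev/null; python3 chk.py 33
python3 -m jog '0 0 0 -0.005 -0.008 0 -1; 0 0 0 -0.01 -0.015 0 -1; 0 0 0 -0.015 -0.021 0 -1; 0 0 0 -0.02 -0.028 0 -1; 0 0 0 -0.026 -0.034 0 -1' >/dev/null; python3 chk.py 42
```

```text
t28.45 cmd 366 ang 6.2 rad 69.9 x 0.2779 y -0.0303 h 31.2 | f_rad 0.1 f_tan -3.2 f_n 8.6 g 0.31 w 0.19
t28.87 cmd 15 ang 14.3 rad 69.9 x 0.2708 y -0.0692 h 31.3 | f_rad -0.1 f_tan -5.9 f_n 5.5 g 0.31 w 0.27
t29.28 cmd 24 ang 22.6 rad 70.0 x 0.2587 y -0.1076 h 31.3 | f_rad 0.3 f_tan -6.6 f_n 4.4 g 0.31 w 0.36
t29.70 cmd 33 ang 30.6 rad 70.0 x 0.2412 y -0.1425 h 31.3 | f_rad 0.5 f_tan -7.9 f_n 2.8 g 0.32 w 0.45
t30.12 cmd 42 ang 38.6 rad 70.1 x 0.2191 y -0.1748 h 31.3 | f_rad -0.4 f_tan -10.5 f_n 1.4 g 0.31 w 0.53
```

Very close to force-free; carry on with the table.

```bash

python3 -m jog '0 0 0 -0.006 -0.007 0 -1; 0 0 0 -0.012 -0.013 0 -1; 0 0 0 -0.018 -0.019 0 -1; 0 0 0 -0.024 -0.025 0 -1; 0 0 0 -0.031 -0.031 0 -1' >/dev/null; python3 chk.py 51
python3 -m jog '0 0 0 -0.007 -0.005 0 -1; 0 0 0 -0.013 -0.011 0 -1; 0 0 0 -0.02 -0.016 0 -1; 0 0 0 -0.028 -0.022 0 -1; 0 0 0 -0.035 -0.026 0 -1' >/dev/null; python3 chk.py 60
python3 -m jog '0 0 0 -0.008 -0.005 0 -1; 0 0 0 -0.016 -0.01 0 -1; 0 0 0 -0.023 -0.014 0 -1; 0 0 0 -0.031 -0.018 0 -1; 0 0 0 -0.04 -0.021 0 -1' >/dev/null; python3 chk.py 69
python3 -m jog '0 0 0 -0.008 -0.004 0 -1; 0 0 0 -0.016 -0.007 0 -1; 0 0 0 -0.025 -0.01 0 -1; 0 0 0 -0.033 -0.013 0 -1; 0 0 0 -0.042 -0.015 0 -1' >/dev/null; python3 chk.py 78
python3 -m jog '0 0 0 -0.008 -0.002 0 -1; 0 0 0 -0.017 -0.004 0 -1; 0 0 0 -0.026 -0.006 0 -1; 0 0 0 -0.035 -0.007 0 -1; 0 0 0 -0.043 -0.009 0 -1' >/dev/null; python3 chk.py 87
```

```text
t30.53 cmd 51 ang 46.9 rad 70.1 x 0.1917 y -0.2046 h 31.3 | f_rad -0.1 f_tan -10.5 f_n -1.2 g 0.32 w 0.61
t30.95 cmd 60 ang 55.5 rad 70.1 x 0.1590 y -0.2310 h 31.3 | f_rad 0.6 f_tan -11.6 f_n -1.9 g 0.31 w 0.64
t31.37 cmd 69 ang 64.1 rad 70.0 x 0.1221 y -0.2518 h 31.3 | f_rad 0.9 f_tan -12.1 f_n -3.7 g 0.31 w 0.69
t31.78 cmd 78 ang 73.2 rad 70.1 x 0.0809 y -0.2683 h 31.3 | f_rad 1.8 f_tan -12.5 f_n -4.4 g 0.31 w 0.68
t32.20 cmd 87 ang 82.4 rad 70.5 x 0.0371 y -0.2796 h 31.3 | f_rad 0.5 f_tan -13.1 f_n -2.5 g 0.31 w 0.62
```

```bash

python3 -m jog '0 0 0 -0.009 0 0 -1; 0 0 0 -0.018 0 0 -1; 0 0 0 -0.027 0 0 -1; 0 0 0 -0.036 0 0 -1; 0 0 0 -0.044 0.001 0 -1' >/dev/null; python3 chk.py 96
python3 -m jog '0 0 0 -0.009 0.001 0 -1; 0 0 0 -0.018 0.002 0 -1; 0 0 0 -0.026 0.004 0 -1; 0 0 0 -0.035 0.005 0 -1; 0 0 0 -0.043 0.008 0 -1' >/dev/null; python3 chk.py 105
python3 -m jog '0 0 0 -0.009 0.002 0 -1; 0 0 0 -0.017 0.005 0 -1; 0 0 0 -0.026 0.008 0 -1; 0 0 0 -0.034 0.011 0 -1; 0 0 0 -0.042 0.014 0 -1' >/dev/null; python3 chk.py 114
python3 -m jog '0 0 0 -0.008 0.004 0 -1; 0 0 0 -0.016 0.008 0 -1; 0 0 0 -0.023 0.013 0 -1; 0 0 0 -0.031 0.017 0 -1; 0 0 0 -0.038 0.022 0 -1' >/dev/null; python3 chk.py 123
python3 -m jog '0 0 0 -0.008 0.005 0 -1; 0 0 0 -0.015 0.011 0 -1; 0 0 0 -0.022 0.016 0 -1; 0 0 0 -0.029 0.022 0 -1; 0 0 0 -0.035 0.028 0 -1' >/dev/null; python3 chk.py 132
```

```text
t32.62 cmd 96 ang 91.7 rad 70.5 x -0.0085 y -0.2817 h 31.3 | f_rad 0.7 f_tan -13.4 f_n -1.9 g 0.32 w 0.55
t33.03 cmd 105 ang 101.0 rad 70.6 x -0.0540 y -0.2771 h 31.2 | f_rad 0.5 f_tan -13.3 f_n -0.9 g 0.31 w 0.45
t33.45 cmd 114 ang 110.4 rad 71.0 x -0.0993 y -0.2663 h 31.2 | f_rad -0.2 f_tan -13.7 f_n 2.5 g 0.31 w 0.36
t33.87 cmd 123 ang 119.6 rad 71.3 x -0.1410 y -0.2478 h 31.1 | f_rad -0.9 f_tan -12.0 f_n 4.3 g 0.31 w 0.27
t34.28 cmd 132 ang 128.9 rad 71.5 x -0.1796 y -0.2228 h 31.1 | f_rad -0.2 f_tan -10.8 f_n 6.5 g 0.31 w 0.22
```

```bash

python3 -m jog '0 0 0 -0.007 0.006 0 -1; 0 0 0 -0.013 0.012 0 -1; 0 0 0 -0.019 0.019 0 -1; 0 0 0 -0.024 0.026 0 -1; 0 0 0 -0.03 0.033 0 -1' >/dev/null; python3 chk.py 141
python3 -m jog '0 0 0 -0.005 0.007 0 -1; 0 0 0 -0.01 0.014 0 -1; 0 0 0 -0.015 0.022 0 -1; 0 0 0 -0.019 0.029 0 -1; 0 0 0 -0.023 0.037 0 -1' >/dev/null; python3 chk.py 150
python3 -m jog '0 0 0 -0.005 0.008 0 -1; 0 0 0 -0.009 0.016 0 -1; 0 0 0 -0.013 0.023 0 -1; 0 0 0 -0.016 0.031 0 -1; 0 0 0 -0.019 0.04 0 -1' >/dev/null; python3 chk.py 159
python3 -m jog '0 0 0 -0.003 0.008 0 -1; 0 0 0 -0.006 0.016 0 -1; 0 0 0 -0.009 0.025 0 -1; 0 0 0 -0.011 0.033 0 -1; 0 0 0 -0.013 0.042 0 -1' >/dev/null; python3 chk.py 168
python3 -m jog '0 0 0 -0.002 0.008 0 -1; 0 0 0 -0.003 0.017 0 -1; 0 0 0 -0.004 0.026 0 -1; 0 0 0 -0.005 0.035 0 -1; 0 0 0 -0.006 0.043 0 -1' >/dev/null; python3 chk.py 177
python3 -m jog '0 0 0 0 0.009 0 -1; 0 0 0 0 0.018 0 -1; 0 0 0 0 0.027 0 -1; 0 0 0 0.001 0.036 0 -1; 0 0 0 0.002 0.044 0 -1' >/dev/null; python3 chk.py 186
```

```text
t34.70 cmd 141 ang 137.8 rad 71.7 x -0.2126 y -0.1925 h 31.0 | f_rad -1.3 f_tan -11.0 f_n 8.7 g 0.31 w 0.23
t35.12 cmd 150 ang 146.5 rad 71.6 x -0.2388 y -0.1582 h 31.0 | f_rad -0.7 f_tan -9.7 f_n 11.2 g 0.32 w 0.27
t35.53 cmd 159 ang 155.3 rad 71.6 x -0.2602 y -0.1197 h 31.0 | f_rad -1.2 f_tan -8.9 f_n 12.5 g 0.31 w 0.29
t35.95 cmd 168 ang 164.2 rad 71.4 x -0.2750 y -0.0778 h 31.0 | f_rad -2.0 f_tan -7.3 f_n 13.0 g 0.31 w 0.30
t36.37 cmd 177 ang 173.2 rad 71.1 x -0.2822 y -0.0338 h 30.9 | f_rad -0.8 f_tan -4.9 f_n 14.2 g 0.31 w 0.28
t36.78 cmd 186 ang 182.4 rad 70.4 x -0.2812 y 0.0118 h 30.9 | f_rad 0.2 f_tan -3.0 f_n 13.0 g 0.31 w 0.25
```

```bash

python3 -m jog '0 0 0 0.001 0.009 0 -1; 0 0 0 0.002 0.018 0 -1; 0 0 0 0.004 0.027 0 -1; 0 0 0 0.005 0.035 0 -1; 0 0 0 0.008 0.044 0 -1' >/dev/null; python3 chk.py 195
python3 -m jog '0 0 0 0.002 0.009 0 -1; 0 0 0 0.005 0.017 0 -1; 0 0 0 0.008 0.025 0 -1; 0 0 0 0.011 0.034 0 -1; 0 0 0 0.014 0.042 0 -1' >/dev/null; python3 chk.py 204
python3 -m jog '0 0 0 0.004 0.008 0 -1; 0 0 0 0.008 0.016 0 -1; 0 0 0 0.012 0.024 0 -1; 0 0 0 0.016 0.031 0 -1; 0 0 0 0.021 0.039 0 -1' >/dev/null; python3 chk.py 213
python3 -m jog '0 0 0 0.005 0.007 0 -1; 0 0 0 0.01 0.015 0 -1; 0 0 0 0.016 0.022 0 -1; 0 0 0 0.021 0.029 0 -1; 0 0 0 0.027 0.035 0 -1' >/dev/null; python3 chk.py 222
python3 -m jog '0 0 0 0.006 0.007 0 -1; 0 0 0 0.012 0.013 0 -1; 0 0 0 0.018 0.019 0 -1; 0 0 0 0.025 0.025 0 -1; 0 0 0 0.032 0.031 0 -1' >/dev/null; python3 chk.py 231
python3 -m jog '0 0 0 0.007 0.005 0 -1; 0 0 0 0.014 0.01 0 -1; 0 0 0 0.021 0.015 0 -1; 0 0 0 0.028 0.02 0 -1; 0 0 0 0.036 0.024 0 -1' >/dev/null; python3 chk.py 240
```

```text
t37.20 cmd 195 ang 192.0 rad 69.9 x -0.2735 y 0.0579 h 31.0 | f_rad 0.1 f_tan -2.8 f_n 13.6 g 0.31 w 0.21
t37.62 cmd 204 ang 202.0 rad 69.5 x -0.2580 y 0.1040 h 31.0 | f_rad 0.9 f_tan -0.5 f_n 10.7 g 0.31 w 0.12
t38.03 cmd 213 ang 211.9 rad 69.3 x -0.2352 y 0.1464 h 31.1 | f_rad 0.9 f_tan 0.2 f_n 8.8 g 0.31 w 0.08
t38.45 cmd 222 ang 222.0 rad 69.1 x -0.2052 y 0.1850 h 31.1 | f_rad 0.3 f_tan 2.2 f_n 7.8 g 0.31 w 0.13
t38.87 cmd 231 ang 231.8 rad 69.2 x -0.1711 y 0.2173 h 31.1 | f_rad 0.9 f_tan 4.3 f_n 5.7 g 0.31 w 0.17
t39.28 cmd 240 ang 241.2 rad 69.1 x -0.1331 y 0.2420 h 31.2 | f_rad 0.3 f_tan 4.7 f_n 5.2 g 0.31 w 0.20
```

```bash

python3 -m jog '0 0 0 0.008 0.005 0 -1; 0 0 0 0.016 0.009 0 -1; 0 0 0 0.023 0.013 0 -1; 0 0 0 0.031 0.016 0 -1; 0 0 0 0.04 0.019 0 -1' >/dev/null; python3 chk.py 249
python3 -m jog '0 0 0 0.008 0.003 0 -1; 0 0 0 0.016 0.006 0 -1; 0 0 0 0.025 0.009 0 -1; 0 0 0 0.033 0.011 0 -1; 0 0 0 0.042 0.013 0 -1' >/dev/null; python3 chk.py 258
python3 -m jog '0 0 0 0.008 0.002 0 -1; 0 0 0 0.017 0.003 0 -1; 0 0 0 0.026 0.004 0 -1; 0 0 0 0.035 0.005 0 -1; 0 0 0 0.043 0.006 0 -1' >/dev/null; python3 chk.py 267
python3 -m jog '0 0 0 0.009 0 0 -1; 0 0 0 0.018 0 0 -1; 0 0 0 0.027 0 0 -1; 0 0 0 0.036 -0.001 0 -1; 0 0 0 0.044 -0.002 0 -1' >/dev/null; python3 chk.py 276
python3 -m jog '0 0 0 0.009 -0.001 0 -1; 0 0 0 0.018 -0.002 0 -1; 0 0 0 0.026 -0.004 0 -1; 0 0 0 0.035 -0.005 0 -1; 0 0 0 0.043 -0.008 0 -1' >/dev/null; python3 chk.py 285
python3 -m jog '0 0 0 0.009 -0.002 0 -1; 0 0 0 0.017 -0.005 0 -1; 0 0 0 0.026 -0.008 0 -1; 0 0 0 0.034 -0.011 0 -1; 0 0 0 0.042 -0.014 0 -1' >/dev/null; python3 chk.py 294
```

```text
t39.70 cmd 249 ang 250.6 rad 69.0 x -0.0917 y 0.2604 h 31.2 | f_rad 0.1 f_tan 4.7 f_n 5.2 g 0.31 w 0.21
t40.12 cmd 258 ang 259.9 rad 69.1 x -0.0485 y 0.2721 h 31.2 | f_rad -0.3 f_tan 5.9 f_n 4.5 g 0.31 w 0.21
t40.53 cmd 267 ang 269.1 rad 69.2 x -0.0045 y 0.2767 h 31.2 | f_rad 0.2 f_tan 5.6 f_n 5.4 g 0.31 w 0.21
t40.95 cmd 276 ang 278.2 rad 69.0 x 0.0394 y 0.2730 h 31.2 | f_rad 0.2 f_tan 5.5 f_n 5.5 g 0.31 w 0.19
t41.37 cmd 285 ang 287.2 rad 68.9 x 0.0815 y 0.2631 h 31.2 | f_rad 0.7 f_tan 6.3 f_n 5.9 g 0.31 w 0.16
t41.78 cmd 294 ang 296.3 rad 68.9 x 0.1220 y 0.2472 h 31.2 | f_rad 0.9 f_tan 5.3 f_n 7.1 g 0.31 w 0.12
```

```bash

python3 -m jog '0 0 0 0.008 -0.004 0 -1; 0 0 0 0.016 -0.008 0 -1; 0 0 0 0.023 -0.012 0 -1; 0 0 0 0.031 -0.016 0 -1; 0 0 0 0.038 -0.021 0 -1' >/dev/null; python3 chk.py 303
python3 -m jog '0 0 0 0.008 -0.005 0 -1; 0 0 0 0.015 -0.01 0 -1; 0 0 0 0.022 -0.016 0 -1; 0 0 0 0.029 -0.021 0 -1; 0 0 0 0.035 -0.027 0 -1' >/dev/null; python3 chk.py 312
python3 -m jog '0 0 0 0.007 -0.006 0 -1; 0 0 0 0.013 -0.012 0 -1; 0 0 0 0.019 -0.018 0 -1; 0 0 0 0.025 -0.025 0 -1; 0 0 0 0.031 -0.032 0 -1' >/dev/null; python3 chk.py 321
python3 -m jog '0 0 0 0.005 -0.007 0 -1; 0 0 0 0.01 -0.014 0 -1; 0 0 0 0.015 -0.021 0 -1; 0 0 0 0.02 -0.028 0 -1; 0 0 0 0.024 -0.036 0 -1' >/dev/null; python3 chk.py 330
python3 -m jog '0 0 0 0.005 -0.008 0 -1; 0 0 0 0.009 -0.016 0 -1; 0 0 0 0.013 -0.023 0 -1; 0 0 0 0.016 -0.031 0 -1; 0 0 0 0.019 -0.04 0 -1' >/dev/null; python3 chk.py 339
python3 -m jog '0 0 0 0.003 -0.008 0 -1; 0 0 0 0.006 -0.016 0 -1; 0 0 0 0.009 -0.025 0 -1; 0 0 0 0.011 -0.033 0 -1; 0 0 0 0.013 -0.042 0 -1' >/dev/null; python3 chk.py 348
```

```text
t42.20 cmd 303 ang 305.1 rad 68.9 x 0.1585 y 0.2252 h 31.2 | f_rad 1.6 f_tan 5.0 f_n 9.2 g 0.31 w 0.10
t42.62 cmd 312 ang 314.1 rad 68.9 x 0.1919 y 0.1977 h 31.2 | f_rad 0.0 f_tan 4.1 f_n 8.8 g 0.31 w 0.07
t43.03 cmd 321 ang 323.1 rad 69.0 x 0.2209 y 0.1657 h 31.2 | f_rad 0.6 f_tan 2.8 f_n 10.7 g 0.31 w 0.06
t43.45 cmd 330 ang 331.8 rad 69.1 x 0.2437 y 0.1307 h 31.2 | f_rad 1.1 f_tan 1.5 f_n 9.7 g 0.31 w 0.05
t43.87 cmd 339 ang 340.5 rad 69.3 x 0.2615 y 0.0924 h 31.2 | f_rad 0.4 f_tan -0.3 f_n 10.6 g 0.31 w 0.06
t44.28 cmd 348 ang 349.3 rad 69.7 x 0.2740 y 0.0518 h 31.2 | f_rad -0.1 f_tan -0.6 f_n 8.2 g 0.31 w 0.09
```

```bash

python3 -m jog '0 0 0 0.002 -0.008 0 -1; 0 0 0 0.003 -0.017 0 -1; 0 0 0 0.004 -0.026 0 -1; 0 0 0 0.005 -0.034 0 -1; 0 0 0 0.006 -0.041 0 -1' >/dev/null; python3 chk.py 357
python3 -m jog '0 0 0 0 -0.007 0 -1; 0 0 0 0 -0.012 0 -1; 0 0 0 0 -0.016 0 -1; 0 0 0 0 -0.019 0 -1; 0 0 0 0 -0.02 0 -1' >/dev/null; python3 chk.py 360
python3 -m jog '0 0 0 0 0 0 -1; 0 0 0 0 0 0 -1; 0 0 0 0 0 0 -1; 0 0 0 0 0 0 -1; 0 0 0 0 0 0 -1' >/dev/null; python3 chk.py 360
```

```text
t44.70 cmd 357 ang 357.5 rad 70.1 x 0.2799 y 0.0124 h 31.2 | f_rad -0.9 f_tan -2.3 f_n 9.8 g 0.31 w 0.12
t45.12 cmd 360 ang 1.3 rad 70.1 x 0.2804 y -0.0063 h 31.2 | f_rad -0.6 f_tan -3.6 f_n 9.2 g 0.31 w 0.14
t45.53 cmd 360 ang 1.3 rad 70.1 x 0.2803 y -0.0062 h 31.2 | f_rad -0.3 f_tan -3.0 f_n 9.8 g 0.31 w 0.13
```

```bash

python3 -m jog '0 0 0 0 0.002 0 -1; 0 0 0 0 0.004 0 -1; 0 0 0 0 0.007 0 -1; 0 0 0 0 0.007 0 -1; 0 0 0 0 0.007 0 -1' >/dev/null; python3 chk.py 360
python3 -m jog '0 0 0 0 0 0 -0.3; 0 0 0 0 0 0 -0.2; 0 0 0 0 0 0 -0.1; 0 0 0 0 0 0 0.1; 0 0 0 0 0 0 0.3' >/dev/null; python3 chk.py 360
python3 -m jog '0 0 0 0 0 0 0.3; 0 0 0 0 0 -0.02 0.3; 0 0 0 0 0 -0.06 0.3; 0 0 0 0 0 -0.12 0.3; 0 0 0 0 0 -0.18 0.3' >/dev/null; python3 chk.py out
python3 -m jog '0 0 0 0 0 -0.08 0.3; 0 0 0 0 0 -0.18 0.3; 0 0 0 0 0 -0.28 0.3; 0 0 0 0 0 -0.36 0.3; 0 0 0 0 0 -0.4 0.3' >/dev/null; python3 chk.py out
python3 -m jog '0 0 0 -0.1 -0.1 0 0.3; 0 0 0 -0.2 -0.2 0 0.3; 0 0 0 -0.3 -0.3 0 0.3; 0 0 0 -0.35 -0.4 0 0.3; 0 0 0 -0.35 -0.4 0 0.3' >/dev/null
python3 fit.py
python3 - <<'E'
from h import *
a=grab_frame("top"); b=grab_frame("side"); save(a,"t9.png")
A=a["frame"][130:330,80:420,::-1]; B=b["frame"][100:400,170:450,::-1]
h=560; im=np.hstack([cv2.resize(A,(400,235)),cv2.resize(B,(400,428))[:235]]) if 0 else None
cv2.imwrite("pics/fa.png",cv2.resize(A,None,fx=2.2,fy=2.2)); cv2.imwrite("pics/fb.png",cv2.resize(B,None,fx=1.9,fy=1.9)); print(r.state()["time"],now()[0])
E
```

```text
t45.95 cmd 360 ang 1.2 rad 69.8 x 0.2790 y -0.0056 h 31.2 | f_rad -0.6 f_tan 1.7 f_n 10.3 g 0.31 w 0.09
t46.37 cmd 360 ang 0.7 rad 69.2 x 0.2767 y -0.0036 h 29.8 | f_rad -0.3 f_tan 0.2 f_n -0.7 g 0.65 w 0.15
t46.78 cmd out ang 0.5 rad 69.6 x 0.2786 y -0.0025 h 76.3 | f_rad 0.2 f_tan -0.1 f_n 0.8 g 0.65 w 0.11
t47.20 cmd out ang 359.7 rad 71.4 x 0.2857 y 0.0014 h 179.3 | f_rad -0.0 f_tan -0.4 f_n 0.7 g 0.65 w 0.31
top inl 5282 n [-0.3225 -0.1185  0.9391] tilt 0.3506732721860945 az of lean -2.789459066466639 centre [ 0.5572 -0.1142  0.1204] R 0.123979767480642
knob 199 mean [ 0.6013 -0.0938  0.2038] rng [ 0.5867 -0.1088  0.1708  0.6191 -0.0821  0.2171]
 along n [0.0239 0.0759] perp [0.064  0.0277 0.0255] r 0.07420432936162304
 top face 100 [0.0617 0.0246 0.0243] 0.07075465834848235 az 0.37944113349168085
side inl 7707 n [-0.322  -0.1201  0.9391] tilt 0.35087760382109057 az of lean -2.78451512585556 centre [ 0.5568 -0.1158  0.1223] R 0.124314608306746
knob 391 mean [ 0.6013 -0.1068  0.1955] rng [ 0.587  -0.1131  0.1635  0.6174 -0.0949  0.2174]
 along n [0.0179 0.0747] perp [0.0617 0.0154 0.0231] r 0.06767838204769693
 top face 107 [0.0615 0.0221 0.0239] 0.06959034496639224 az 0.34536268109641943
orange pin 3 mean [0.5091 0.0201 0.1119] rng [0.4926 0.0131 0.1046 0.5189 0.0257 0.1159]
47.8167 [ 0.4516 -0.0475  0.2814]
```

View pics/fa.png

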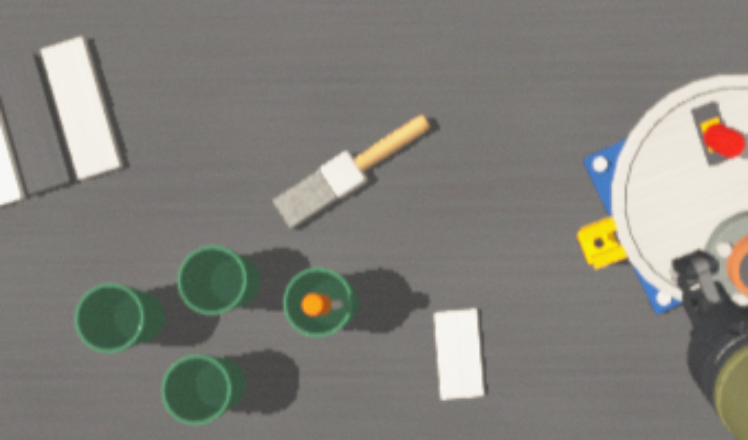

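View pics/fb.png

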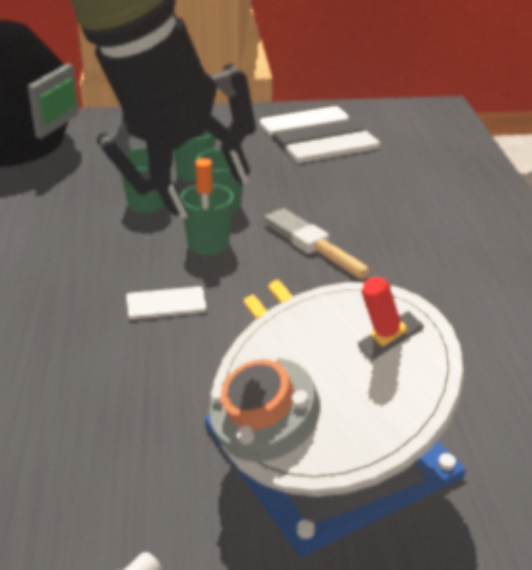

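```bash
python3 -c "
from plant import r
print(r.job_done(), r.state()['contact_force'])"
```

```text
the job is handed in; nothing more can be done
the job is handed in; nothing more can be done
```

The job is handed in at about 48 s of the 72 s allowed. The pin is in the green tin, and the turntable has made two full turns counterclockwise and is back at its start.

**Pin:** I drew it straight up about 120 mm and stood it in the tin farthest to the robot's right. The last pictures show it leaning there with its head above the rim.

**Cranking:** Two turns took about 34 s at a steady 0.38 rad/s or so. I corrected the path from the radial force as I went.
- **Sideways force on the knob:** The largest reading was about 3 N (about 2 mm of slide), near 80° of the first turn. It stayed at 2 N or less for the whole second turn.
- **Driving force:** It changed smoothly from about -14 N to +7 N, with no sign of the flange swinging back or running away.
- **Along the knob:** The tool also pressed along the turning axis with up to about 14 N, which I left uncorrected.

**Final position:** I released the knob at rest. The arm measured the stop about 0.01 rad past the start. The cameras disagree slightly: the knob's mean position is within 1 mm of the start, while its top face suggests 0.015–0.02 rad.

**Left alone:** The brush, the coupon and the other tins look unmoved in the last pictures. The magnet and most of the hammer were outside those crops, so I did not check them, but the arm did not go near them. The gripper was clear of everything when I handed in. I called the force reading again after handing in, but it was refused.

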